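# Pack away the headdress beads

## Robot

A 7-joint arm with a two-finger parallel gripper is mounted at the origin on the work surface. World frame = base frame: x ahead of the robot, y to its left, z up, the work surface at z = 0. Lengths are in m, angles in rad, forces in N, time in s.
With the tool pointing down it reaches from about 0.4 to 0.85 m from the base axis. Payload 10.4 kg.
Tool frame: the origin (TCP) lies between the finger pads; the fingertips stand tip_extent ahead of it and the grasp point (between the pads) lies 2 mm behind it (tip_extent is the distance from the TCP to the fingertips, in m); z points along the fingers, y is the direction in which the jaws open and shut (so a half turn about z gives the same grasp; the last joint's range is limited). The gripper opens to 87 mm and grips with 3 to 60 N. Pads are 19 mm wide; open, the fingers measure 117 mm over their backs; the gripper's body (75 mm by 190 mm) begins 51 mm behind the grasp point.
Start: joints at [1.185, 0.332, -0.065, 1.46, 0.022, 1.35, -0.088], TCP at [0.222, -0.584, 0.24] pointing down, gripper open.
Joint ranges: [-2.6, 2.6], [-0.5, 2.12], [-1.47, 1.34], [0.16, 2.42], [-1.27, 4.41], [0.06, 2.06], [-2.6, 2.6]. Speed limits (rad/s): [2.22, 2.22, 2.79, 2.79, 3.14, 3.14, 3.14].

## Interface

Orientations are given as a unit quaternion [x, y, z, w].
In Python, from bench import read_state, camera, camera_params, close_job, tip_extent gives the robot as it stands. The module is installed in compiled form; this text tells all that it offers.
- The arm moves only by the tool send_rows, never from a script. Its argument "steps" is a list of rows, each a list of 7 numbers: the turn, a rotation vector about the tool's x, y, z in degrees, then the shift along the tool's x, y, z in m, then the gripper's target within -1 to 1 (shut at 1, half-way at 0, fully open at -1). In form: [[ax, ay, az, x, y, z, jaw], ...]. A call has exactly 10 rows; each row shifts and turns the pose as measured when the row begins, along the tool's axes as they then stand; what a row does not reach is not made up. A row lasts 1/10 s, in which the tool goes at most 50 mm and 8.59 degrees, less where a joint would pass 70% of its speed; a pose out of reach is approached as far as the arm can. A call with a gripper value outside its range is refused whole. The fingers move at their own pace and stop on an object; "force" is the grip in N (left out, the last holds). Time passes only in rows, so rows that do not move let the fingers close, or fill a call up. It gives the time, the measured TCP pose, the force and the opening at its end, in the units of the state.
- read_state(): the state, without advancing time (a new reading comes with each control period).
- camera(name): name is "side" or "top" or "wrist"; returns (picture, depth): 420x560x3 uint8, blue, green, red; 420x560 float32, m along the optical axis (not along the pixel's ray), 0 where there is no reading.
- camera_params(name): a dict with "camera_matrix" (3x3 intrinsics, pixels), "world_from_camera" (4x4, takes a point from camera to world coordinates). Camera axes: x right, y down, z forward; pixel columns grow to the right and rows downward; lengths in m; the calibration is good to about 2 mm. A picture is of the moment at which its call begins: read the wrist's pose just before it. camera_params takes no time and is no camera call; for the wrist camera it gives the pose at the moment of the call.
- close_job(): hands the job in, once; it reports no verdict.
The state is a dict: "time": time; "joint_positions": joint angles; "joint_vel": joint speeds; "joint_torque": joint torques, N m; "ee_pos": TCP position; "eef_rot": TCP orientation; "ft_force": force on the tool from outside, world axes, zero at the start; "torque": the same for the moment, N m; "width": finger opening in m.
Only numpy, scipy, OpenCV 4.12 (cv2) and the standard library are available. Lean on these libraries where they do the work, as an engineer would, in place of code of your own. Each camera call takes 0.05 s, during which the arm holds its last target.

## Task

The show is over: pack the headdress beads away in the steel tin. Tip the beads out of the cup and out of the tumbler into the tin, stand both vessels empty and upright on the white tray again, and put in the beads that lie loose on the table too. When every bead is in the tin, lay the lid on it, seated flat and square; leave the cream jar and the powder box where they are.

Things in the scene. Friction and masses are not known exactly. Their poses are not given: they have to be found in the camera images.
- tin: open rectangular steel tin, fixed to the table, 170 (its x) by 140 (its y) by 60 mm tall, walls and floor 4 mm; origin at the centre of its underside on the table, z up
- tray: flat white tray without a raised rim, fixed, 170 (its x) by 300 (its y) by 6 mm thick; origin at the centre of its underside; the cup and the tumbler start on it. The tray and the cork pad may be on either side of the tin
- pad: flat cork pad, fixed, 220 (x) by 190 (y) by 6 mm; origin at the centre of its underside; the lid starts on it
- cup: white ceramic cup without a handle, 70 mm tall, round, outside diameter 56 mm at the foot widening to 68 mm at the rim, wall 3 mm, floor 5 mm, about 0.16 kg; starts upright with 2 or 3 beads inside; origin at the centre of its underside, z towards its mouth
- tumbler: aluminium tumbler, 85 mm tall, round, outside diameter 55 mm at the foot widening to 64 mm at the rim, wall 3 mm, floor 5 mm, about 0.14 kg; starts upright with 1 to 3 beads inside; origin at the centre of its underside, z towards its mouth
- lid: loose steel lid of the tin, plate 176 (its x) by 146 (its y) by 5 mm, under it a locating block 140 by 110 by 6 mm that goes inside the tin with play, on top a wooden grip bar 50 mm long along x, 14 mm wide along y, from 11 to 37 mm above the origin; origin at the centre of the underside of the block, z up; seated, the plate lies on the tin's rim and the origin is 54 mm above the tin's origin; 0.22 kg
- cream_jar: bystander: white jar 60 mm wide, 55 mm tall, loose; origin at the centre of its underside
- powder_box: bystander: flat round black box 76 mm wide, 22 mm tall, loose; origin at the centre of its underside
- bead0: faceted blue-glazed costume bead, 20 mm across and 18 mm tall, solid, 14 g; origin at its centre, its own z along the bead's 18 mm axis (rests on an end at height 9 mm or on a side at about 10 mm). It may be absent (None). starts in the cup
- bead1: faceted blue-glazed costume bead, 20 mm across and 18 mm tall, solid, 14 g; origin at its centre, its own z along the bead's 18 mm axis (rests on an end at height 9 mm or on a side at about 10 mm). It may be absent (None). starts in the cup
- bead2: faceted blue-glazed costume bead, 20 mm across and 18 mm tall, solid, 14 g; origin at its centre, its own z along the bead's 18 mm axis (rests on an end at height 9 mm or on a side at about 10 mm). It may be absent (None). starts in the cup
- bead3: faceted blue-glazed costume bead, 20 mm across and 18 mm tall, solid, 14 g; origin at its centre, its own z along the bead's 18 mm axis (rests on an end at height 9 mm or on a side at about 10 mm). It may be absent (None). starts in the tumbler
- bead4: faceted blue-glazed costume bead, 20 mm across and 18 mm tall, solid, 14 g; origin at its centre, its own z along the bead's 18 mm axis (rests on an end at height 9 mm or on a side at about 10 mm). It may be absent (None). starts in the tumbler
- bead5: faceted blue-glazed costume bead, 20 mm across and 18 mm tall, solid, 14 g; origin at its centre, its own z along the bead's 18 mm axis (rests on an end at height 9 mm or on a side at about 10 mm). It may be absent (None). starts in the tumbler
- bead6: faceted blue-glazed costume bead, 20 mm across and 18 mm tall, solid, 14 g; origin at its centre, its own z along the bead's 18 mm axis (rests on an end at height 9 mm or on a side at about 10 mm). It may be absent (None). starts loose on the table between the robot and the tin
- bead7: faceted blue-glazed costume bead, 20 mm across and 18 mm tall, solid, 14 g; origin at its centre, its own z along the bead's 18 mm axis (rests on an end at height 9 mm or on a side at about 10 mm). It may be absent (None). starts loose on the table between the robot and the tin
- bead8: faceted blue-glazed costume bead, 20 mm across and 18 mm tall, solid, 14 g; origin at its centre, its own z along the bead's 18 mm axis (rests on an end at height 9 mm or on a side at about 10 mm). It may be absent (None). starts loose on the table between the robot and the tin

How it is judged:
By the outcome, as a careful person would: the job done as asked, in the order asked, and still so for the second after the job is handed in, with the robot touching nothing.
Of bead0, bead1, bead2 only 2 to 3 are there at a start; the rules pass over those that are not, and their reading is None.
Of bead3, bead4, bead5 only 1 to 3 are there at a start; the rules pass over those that are not, and their reading is None.
Of bead6, bead7, bead8 only 1 to 3 are there at a start; the rules pass over those that are not, and their reading is None.
At some moment in a run one of cup, tumbler, lid may be knocked a few centimetres aside while the robot is not near it.
It also fails if it takes over 210 s, if anything falls off the work surface, if the arm or the gripper's body presses on something with over 40 N, if the wrist force passes 120 N, or if a joint passes its speed limit or range.

## Working session

There is one attempt and no reset: what is moved stays moved. The work goes in short steps, Python scripts to look and compute and a tool call to move; the robot and the scene stay as the last step left them, time stands still between calls to the robot, and variables do not carry over. Pictures are saved under pics/ and viewed, and the job is handed in when it is done.

Besides the shell and the picture viewer there is one more tool, called after ">>>" in YAML: its name, and indented under it one key for each argument. send_rows: Moves the arm, as the interface text tells. Its arguments: {"type":"object","properties":{"steps":{"type":"array"},"force":{"type":"number"}},"required":["steps"]}

```bash
ls; mkdir -p pics
python3 - <<'E'
from bench import *
import cv2,json
s=read_state()
for k,v in s.items(): print(k,v)
print(tip_extent)
for n in("side","top","wrist"):
    p=camera_params(n); print(n,p["camera_matrix"],p["world_from_camera"])
    im,d=camera(n); cv2.imwrite(f"pics/{n}0.png",im)
    import numpy as np; np.save(f"{n}0.npy",d)
E
```

```text
pics
time 0.0
joint_positions [ 1.18537498  0.33289529 -0.06468921  1.46091099  0.02162443  1.34988501
 -0.08847786]
joint_vel [ 1.21855844e-03  8.45079509e-04 -4.97811174e-04 -1.05423614e-03
  3.17207152e-04 -1.69598147e-03  6.83599425e-05]
joint_torque [-9.03439723e-04 -6.23267269e+01  2.39871209e-02 -3.89898133e+01
 -6.14892016e-02  4.00010333e-02  1.02730435e-04]
ee_pos [ 0.22168135 -0.58399554  0.23875375]
eef_rot [ 9.83586523e-01  1.80435752e-01 -1.70612965e-04 -6.80159968e-04]
ft_force [-0.54692746 -0.36507945  0.44725639]
torque [ 0.01279582 -0.0536339   0.02449232]
width 0.08667871374022403
0.017
side [[523.47529033   0.         280.30266848]
 [  0.         523.47529033 210.45713363]
 [  0.           0.           1.        ]] [[ 0.92018475 -0.30276724  0.2481774   0.27932852]
 [-0.39134933 -0.7280596   0.56282761 -0.71256323]
 [ 0.01028217 -0.61502945 -0.7884371   1.04256648]
 [ 0.          0.          0.          1.        ]]
top [[448.51109785   0.         273.52123138]
 [  0.         448.51109785 205.09201059]
 [  0.           0.           1.        ]] [[ 0.00149132 -0.98047874  0.19661947  0.37882568]
 [-0.99998374 -0.00254438 -0.00510334  0.00292735]
 [ 0.005504   -0.19660866 -0.98046659  1.20507438]
 [ 0.          0.          0.          1.        ]]
wrist [[305.40789421   0.         280.47090468]
 [  0.         305.40789421 211.8953401 ]
 [  0.           0.           1.        ]] [[ 0.35388937 -0.89828169 -0.26048476  0.29346763]
 [-0.93528607 -0.34033753 -0.09700692 -0.55706814]
 [-0.0015132   0.27795749 -0.96059218  0.38337314]
 [ 0.          0.          0.          1.        ]]
```

View pics/top0.png

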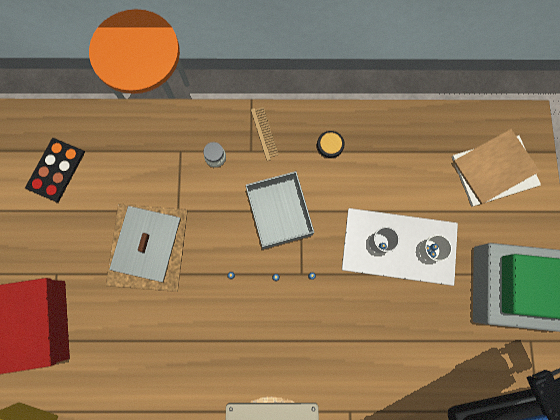

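View pics/side0.png

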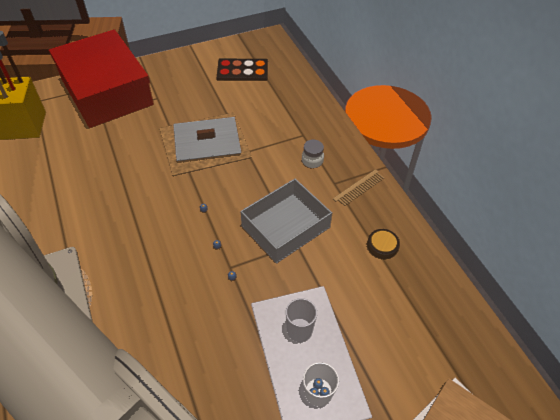

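View pics/wrist0.png

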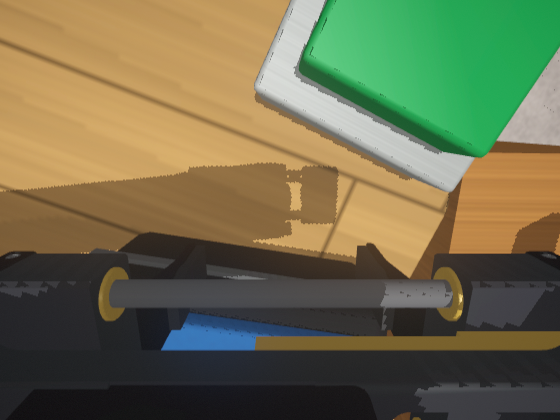

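The top view shows three loose beads near (231,275), (276,277) and (312,275), and the tin near (280,210). The tray is on the right with two vessels at (381,241) and (433,249), and the lid is on the cork at (145,243). The side view suggests the far vessel (white, with about 3 beads) is the cup. Next I'll measure.

```bash
cat > h.py <<'E'
import numpy as np, cv2
from bench import *
def ray(P,u,v):
    K=P["camera_matrix"];T=P["world_from_camera"]
    d=T[:3,:3]@np.array([(u-K[0,2])/K[0,0],(v-K[1,2])/K[1,1],1.0]); return T[:3,3],d
def onz(P,u,v,z):
    o,d=ray(P,u,v); return o+d*((z-o[2])/d[2])
def cloud(P,D):
    K=P["camera_matrix"];T=P["world_from_camera"]
    v,u=np.mgrid[0:D.shape[0],0:D.shape[1]]
    c=np.stack([(u-K[0,2])/K[0,0]*D,(v-K[1,2])/K[1,1]*D,D],-1)
    return c@T[:3,:3].T+T[:3,3]
E
python3 - <<'E'
from h import *
D=np.load('top0.npy');im=cv2.imread('pics/top0.png');P=camera_params('top');C=cloud(P,D)
x=cv2.resize(im[160:300,90:470],None,fx=2.1,fy=2.1,interpolation=cv2.INTER_CUBIC);cv2.imwrite('pics/topz.png',x)
for u,v in((231,275),(276,277),(312,275)): print(C[v,u],im[v,u],onz(P,u,v,.01))
b=im.astype(int)
# heights map components
H=C[...,2]
m=((H>.04)&(H<.12)&(C[...,0]<.85)&(abs(C[...,1])<.5)&(C[...,0]>.35)).astype(np.uint8)
n,l,s,c=cv2.connectedComponentsWithStats(m)
for i in range(1,n):
    if s[i,4]>25: q=C[l==i]; print(s[i],c[i],q.min(0).round(3),q.max(0).round(3),np.median(q,0).round(3))
D=np.load('side0.npy');P=camera_params('side');im=cv2.imread('pics/side0.png')
x=cv2.resize(im[180:420,190:400],None,fx=2.5,fy=2.5,interpolation=cv2.INTER_CUBIC);cv2.imwrite('pics/sidez.png',x)
E
```

```text
[0.4300878  0.10779527 0.01713145] [ 77 198 255] [0.43039554 0.10842481 0.01      ]
[ 0.4250826  -0.0100211   0.01795072] [106 221 255] [ 0.4253924  -0.01010782  0.01      ]
[ 0.43019624 -0.10384184  0.02308057] [ 85 240 255] [ 0.43076474 -0.1050234   0.01      ]
[203 142  21  21 317] [212.92429022 152.12618297] [0.729 0.134 0.041] [0.782 0.186 0.064] [0.753 0.159 0.055]
[245 172  69  76 541] [280.59889094 206.43253235] [ 0.5   -0.105  0.04 ] [0.699 0.072 0.065] [ 0.615 -0.025  0.059]
[371 227  28  26 340] [385.79705882 239.27941176] [ 0.485 -0.315  0.04 ] [ 0.547 -0.252  0.095] [ 0.519 -0.295  0.075]
[138 233   9  19  90] [141.95555556 242.2       ] [0.49  0.328 0.04 ] [0.537 0.348 0.05 ] [0.513 0.338 0.043]
[422 235  30  27 344] [438.14244186 248.05813953] [ 0.463 -0.453  0.04 ] [ 0.529 -0.385  0.082] [ 0.497 -0.432  0.066]
```

View pics/topz.png

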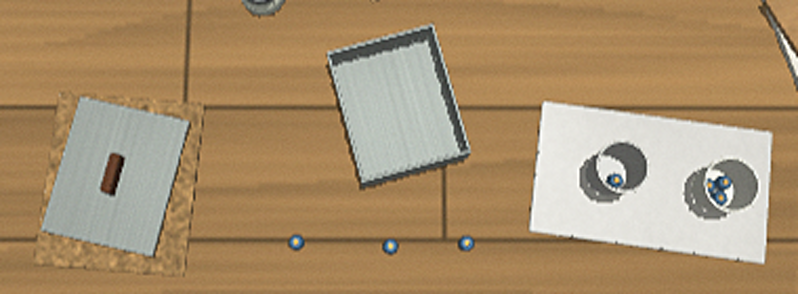

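View pics/sidez.png

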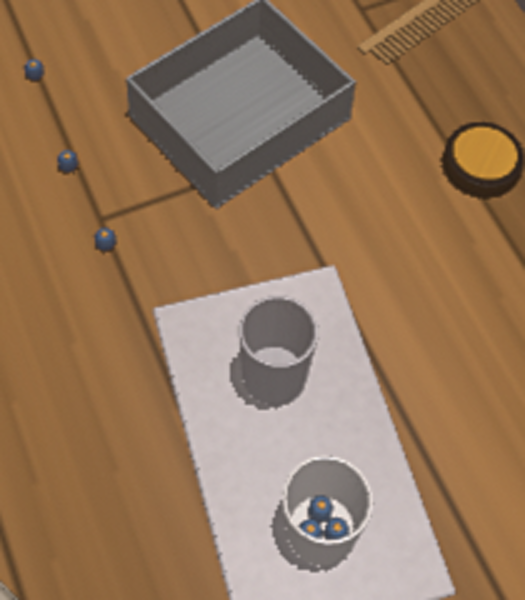

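Run:
```python
from h import *
Pt=camera_params('top');Ps=camera_params('side')
Ct=cloud(Pt,np.load('top0.npy'));Cs=cloud(Ps,np.load('side0.npy'))
for nm,g,h,us in(('tumbler',(.525,-.285),.091,(300.8,312)),('cup',(.505,-.42),.076,(321.2,381.2))):
    print(nm,'side rim',onz(Ps,*us,h).round(4))
    for k,C in(('t',Ct),('s',Cs)):
        q=C[(np.hypot(C[...,0]-g[0],C[...,1]-g[1])<.06)&(C[...,2]>h-.02)&(C[...,2]<h+.015)]
        (c,r)=cv2.minEnclosingCircle(q[:,:2].astype(np.float32)); 
        A=np.c_[2*q[:,:2],np.ones(len(q))];s=np.linalg.lstsq(A,(q[:,:2]**2).sum(1),rcond=None)[0]
        print(k,len(q),c,r,s[:2],np.sqrt(s[2]+s[0]**2+s[1]**2),q[:,2].max())
def corners(px,z,P):
    q=np.array([onz(P,*p,z) for p in px]);c=q[:,:2].mean(0)
    print(q[:,:2].round(3).tolist(),c.round(4),[round(float(np.linalg.norm(q[i]-q[(i+1)%4])),4) for i in range(4)],
     [round(float(np.degrees(np.arctan2(*(q[(i+1)%4]-q[i])[[1,0]]))),1) for i in range(4)])
z=lambda p:[(a/2.1+90-.25,b/2.1+160-.25) for a,b in p]
corners(z([(328,53),(433,26),(468,157),(362,187)]),.06,Pt)
y=lambda p:[(a/2.5+190,b/2.5+180) for a,b in p]
corners(y([(127,80),(262,0),(354,82),(214,174)]),.06,Ps)
print('lid');corners(z([(80,97),(190,122),(156,257),(42,231)]),.017,Pt)
print('tray');corners(z([(543,102),(772,131),(765,263),(530,231)]),.006,Pt)
for p in((295.5,243),(390,247),(466,243)): print(onz(Pt,*z([p])[0],.01))
for p in((34,70),(67,162),(105,240)): print(onz(Ps,*y([p])[0],.009))
# tall things in workspace
C=Ct;m=(C[...,2]>.1)&(C[...,0]<.8)&(C[...,0]>.2)&(abs(C[...,1])<.75)
n,l,s,c=cv2.connectedComponentsWithStats(m.astype(np.uint8))
for i in range(1,n):
    if s[i,4]>100: q=C[l==i]; print(s[i],q.min(0).round(3),q.max(0).round(3))
```

```text
tumbler side rim [ 0.5158 -0.2865  0.091 ]
t 195 (0.5159664750099182, -0.28405141830444336) 0.031870003789663315 [ 0.51596094 -0.2837788 ] 0.029772053492871448 0.09526412779740889
s 378 (0.5165581703186035, -0.2856466770172119) 0.03329610079526901 [ 0.51603675 -0.28689492] 0.029860979357033482 0.09578064012059095
cup side rim [ 0.4958 -0.4242  0.076 ]
t 245 (0.49668046832084656, -0.41867175698280334) 0.0344567708671093 [ 0.49616557 -0.41782544] 0.031657980064714805 0.08180666859034358
s 411 (0.49704936146736145, -0.4201798439025879) 0.034638747572898865 [ 0.4961378  -0.42090505] 0.03164434886519395 0.08054888307411168
[[0.662, 0.069], [0.697, -0.062], [0.532, -0.104], [0.495, 0.026]] [ 0.5964 -0.0176] [0.1363, 0.171, 0.1347, 0.1732] [-75.0, -166.0, 105.9, 14.6]
[[0.5, 0.021], [0.66, 0.064], [0.698, -0.064], [0.535, -0.11]] [ 0.5984 -0.0225] [0.1652, 0.1338, 0.1694, 0.135] [15.1, -73.2, -164.5, 105.0]
lid
[[0.614, 0.389], [0.582, 0.247], [0.411, 0.282], [0.443, 0.426]] [0.5125 0.336 ] [0.146, 0.1737, 0.1471, 0.1744] [-102.7, 168.4, 77.5, -12.0]
tray
[[0.611, -0.207], [0.573, -0.502], [0.406, -0.48], [0.445, -0.186]] [ 0.5087 -0.3437] [0.2972, 0.1694, 0.297, 0.1674] [-97.2, 172.5, 82.4, -7.4]
[0.42918397 0.10981049 0.01      ]
[ 0.42442996 -0.00869782  0.01      ]
[ 0.42955276 -0.10409431  0.01      ]
[0.43004196 0.10633506 0.009     ]
[ 0.42462811 -0.01208595  0.009     ]
[ 0.42887794 -0.10680424  0.009     ]
[ 502  254   58   66 3466] [ 0.326 -0.675  0.1  ] [0.476 0.003 1.205]
[   0  278   54   96 4530] [0.201 0.003 0.1  ] [0.418 0.653 1.205]
[526 368  34  28 683] [ 0.2   -0.549  0.293] [0.379 0.003 1.205]
```

```bash
cat >> h.py <<'E'
from scipy.spatial.transform import Rotation as Ro
def down(psi,tilt=0):
    "tool down, tool x at yaw psi deg; then tilt about tool y (jaw axis) deg"
    return Ro.from_euler('z',psi,degrees=True)*Ro.from_euler('x',180,degrees=True)*Ro.from_euler('y',tilt,degrees=True)
def plan(wps,jaw=None,start=None):
    """wps: list of (pos,Rot,nrows[,jaw]); prints rows, integrating in the tool axes"""
    s=read_state(); p=np.array(s['ee_pos']);R=Ro.from_quat(s['eef_rot'])
    if start is not None: p,R=start
    rows=[]
    for w in wps:
        tp,tR,n=w[:3]; tR=R if tR is None else tR
        rv=(R.inv()*tR).as_rotvec(); dp=(np.array(tp)-p)/n
        for i in range(n):
            Ri=R*Ro.from_rotvec(rv*i/n)
            rows.append([*np.round(np.degrees(rv)/n,2),*np.round(Ri.inv().apply(dp),4)])
        p=np.array(tp);R=tR
        print(np.linalg.norm(dp).round(4),'m/row',np.degrees(np.linalg.norm(rv)/n).round(2),'deg/row')
    for i in range(0,len(rows),10):
        print('--');[print([float(x)+0. for x in r]) for r in rows[i:i+10]]
def st():
    s=read_state();R=Ro.from_quat(s['eef_rot']).as_matrix()
    print('t',round(s['time'],2),'p',np.round(s['ee_pos'],4),'x',R[:,0].round(3),'z',R[:,2].round(3),'F',np.round(s['ft_force'],1),'w',round(s['width'],4),'q',np.round(s['joint_positions'],2))
E
python3 - <<'E'
from h import *
st();plan([((.4292,-.1055,.12),down(15),16),((.4292,-.1055,.021),down(15),4)])
E
```

```text
t 0.15 p [ 0.2218 -0.5841  0.239 ] x [ 0.935  0.355 -0.   ] z [-0.     0.001 -1.   ] F [-0.3  0.7  0. ] w 0.0872 q [ 1.19  0.33 -0.06  1.46  0.02  1.35 -0.09]
0.0334 m/row 0.36 deg/row
0.0247 m/row 0.0 deg/row
--
[0.0, 0.0, 0.36, 0.0227, -0.0234, 0.0075]
[0.0, 0.0, 0.36, 0.0226, -0.0235, 0.0075]
[0.0, 0.0, 0.36, 0.0224, -0.0236, 0.0075]
[0.0, 0.0, 0.36, 0.0223, -0.0238, 0.0075]
[0.0, 0.0, 0.36, 0.0221, -0.0239, 0.0075]
[0.0, 0.0, 0.36, 0.022, -0.0241, 0.0075]
[0.0, 0.0, 0.36, 0.0218, -0.0242, 0.0074]
[0.0, 0.0, 0.36, 0.0217, -0.0243, 0.0074]
[0.0, 0.0, 0.36, 0.0215, -0.0245, 0.0074]
[0.0, 0.0, 0.36, 0.0214, -0.0246, 0.0074]
--
[0.0, 0.0, 0.36, 0.0212, -0.0247, 0.0074]
[0.0, 0.0, 0.36, 0.0211, -0.0249, 0.0074]
[0.0, 0.0, 0.36, 0.0209, -0.025, 0.0074]
[0.0, 0.0, 0.36, 0.0207, -0.0251, 0.0074]
[0.0, 0.0, 0.36, 0.0206, -0.0253, 0.0074]
[0.0, 0.0, 0.36, 0.0204, -0.0254, 0.0074]
[0.0, 0.0, 0.0, 0.0, 0.0, 0.0247]
[0.0, 0.0, 0.0, 0.0, 0.0, 0.0247]
[0.0, 0.0, 0.0, 0.0, 0.0, 0.0247]
[0.0, 0.0, 0.0, 0.0, 0.0, 0.0247]
```

>>> send_rows:
  steps:
    - [0,0,0.36,0.0225,-0.0235,0.006,0]
    - [0,0,0.36,0.0225,-0.0235,0.006,0]
    - [0,0,0.36,0.0225,-0.0235,0.006,0]
    - [0,0,0.36,0.0225,-0.024,0.006,0]
    - [0,0,0.36,0.022,-0.024,0.006,0]
    - [0,0,0.36,0.022,-0.024,0.006,0]
    - [0,0,0.36,0.022,-0.024,0.006,0]
    - [0,0,0.36,0.0215,-0.0245,0.006,0]
    - [0,0,0.36,0.0215,-0.0245,0.006,0]
    - [0,0,0.36,0.0215,-0.0245,0.006,0]
  force: 15

```text
time: 1.15
ee_pos: [0.3522, -0.2769, 0.1743]
eef_rot: [0.99, 0.144, -0.002, -0.001]
ft_force: [0.1, -0.2, -0.2]
width: 0.0437
```

Run:
```python
from h import *
st();plan([((.4292,-.1055,.10),down(15),8)])
```

```text
t 1.15 p [ 0.3522 -0.2769  0.1743] x [ 0.958  0.286 -0.003] z [-0.004  0.001 -1.   ] F [ 0.1 -0.2 -0.2] w 0.0437 q [ 0.88  0.01 -0.31  1.97  0.01  1.16 -0.72]
0.0253 m/row 0.2 deg/row
--
[-0.01, 0.02, 0.2, 0.0154, -0.0178, 0.0093]
[-0.01, 0.02, 0.2, 0.0153, -0.0178, 0.0093]
[-0.01, 0.02, 0.2, 0.0152, -0.0179, 0.0093]
[-0.01, 0.02, 0.2, 0.0152, -0.0179, 0.0093]
[-0.01, 0.02, 0.2, 0.0151, -0.018, 0.0093]
[-0.01, 0.02, 0.2, 0.015, -0.018, 0.0093]
[-0.01, 0.02, 0.2, 0.015, -0.0181, 0.0093]
[-0.01, 0.02, 0.2, 0.0149, -0.0182, 0.0093]
```

>>> send_rows:
  steps:
    - [0,0,0.2,0.016,-0.0185,0.0095,0]
    - [0,0,0.2,0.016,-0.0185,0.0095,0]
    - [0,0,0.2,0.016,-0.0185,0.0095,0]
    - [0,0,0.2,0.016,-0.0185,0.0095,0]
    - [0,0,0.2,0.016,-0.0185,0.0095,0]
    - [0,0,0.2,0.016,-0.0185,0.0095,0]
    - [0,0,0.2,0.016,-0.0185,0.0095,0]
    - [0,0,0.2,0.016,-0.0185,0.0095,0]
    - [0,0,0,0,0,0,0]
    - [0,0,0,0,0,0,0]

```text
time: 2.15
ee_pos: [0.4367, -0.087, 0.0942]
eef_rot: [0.991, 0.133, -0.002, -0.001]
ft_force: [-0.1, -0.3, 1.1]
width: 0.0433
```

Run:
```python
from h import *
st();plan([((.4292,-.1055,.021),down(15),6)])
im,d=camera('wrist');P=camera_params('wrist');cv2.imwrite('pics/w1.png',im)
```

```text
t 2.15 p [ 0.4367 -0.087   0.0942] x [ 0.965  0.264 -0.004] z [-0.005  0.001 -1.   ] F [-0.1 -0.3  1.1] w 0.0433 q [ 0.61  0.13 -0.54  2.05  0.08  0.99 -1.27]
0.0126 m/row 0.07 deg/row
--
[-0.03, 0.04, 0.05, -0.002, 0.0027, 0.0122]
[-0.03, 0.04, 0.05, -0.002, 0.0027, 0.0122]
[-0.03, 0.04, 0.05, -0.002, 0.0027, 0.0122]
[-0.03, 0.04, 0.05, -0.002, 0.0027, 0.0122]
[-0.03, 0.04, 0.05, -0.002, 0.0027, 0.0122]
[-0.03, 0.04, 0.05, -0.002, 0.0027, 0.0122]
```

View pics/w1.png

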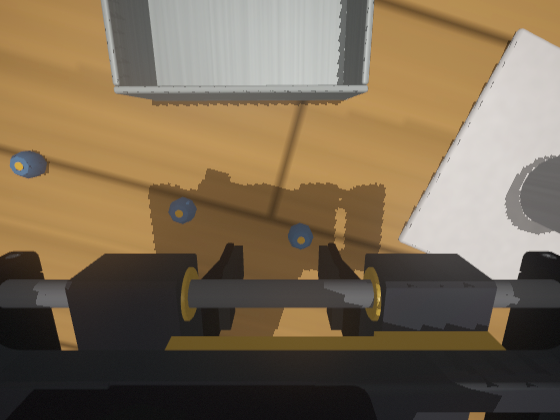

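Run:
```python
from h import *
P=camera_params('wrist')
for p in((28,165),(182,211),(301,236)): print(onz(P,*p,.0095))
st()
```

```text
[0.43174026 0.10808957 0.0095    ]
[ 0.42666224 -0.0096614   0.0095    ]
[ 0.43116219 -0.10522328  0.0095    ]
t 2.2 p [ 0.4367 -0.087   0.0943] x [ 0.965  0.264 -0.004] z [-0.005  0.002 -1.   ] F [ 0.1 -0.1 -0.1] w 0.044 q [ 0.61  0.12 -0.54  2.05  0.08  0.99 -1.27]
```

>>> send_rows:
  steps:
    - [0,0,0,-0.004,0.0054,0.006,0]
    - [0,0,0,-0.004,0.0054,0.006,0]
    - [0,0,0,-0.0035,0.0054,0.012,0]
    - [0,0,0,0,0,0.0165,0]
    - [0,0,0,0,0,0.0165,0]
    - [0,0,0,0,0,0.0165,0]
    - [0,0,0,0,0,0,0]
    - [0,0,0,0,0,0,1]
    - [0,0,0,0,0,0,1]
    - [0,0,0,0,0,0,1]

```text
time: 3.2
ee_pos: [0.4291, -0.1152, 0.0174]
eef_rot: [0.992, 0.127, 0.0, 0.001]
ft_force: [-0.4, 2.1, 9.2]
width: 0.0269
```

Run:
```python
from h import *
st();plan([((.4300,-.1055,.12),down(15),3),((.57,-.06,.12),down(15),5),((.57,-.06,.065),down(15),2)])
```

```text
t 3.2 p [ 0.4291 -0.1152  0.0174] x [0.968 0.253 0.   ] z [ 0.001 -0.001 -1.   ] F [-0.4  2.1  9.2] w 0.0269 q [ 0.62  0.25 -0.5   2.12  0.16  0.81 -1.29]
0.0343 m/row 0.12 deg/row
0.0294 m/row 0.0 deg/row
0.0275 m/row 0.0 deg/row
--
[0.02, -0.01, -0.12, 0.0011, -0.003, -0.0342]
[0.02, -0.01, -0.12, 0.0011, -0.003, -0.0342]
[0.02, -0.01, -0.12, 0.0011, -0.003, -0.0342]
[0.0, 0.0, 0.0, 0.0294, -0.0015, 0.0]
[0.0, 0.0, 0.0, 0.0294, -0.0015, 0.0]
[0.0, 0.0, 0.0, 0.0294, -0.0015, 0.0]
[0.0, 0.0, 0.0, 0.0294, -0.0015, 0.0]
[0.0, 0.0, 0.0, 0.0294, -0.0015, 0.0]
[0.0, 0.0, 0.0, 0.0, 0.0, 0.0275]
[0.0, 0.0, 0.0, 0.0, 0.0, 0.0275]
```

>>> send_rows:
  steps:
    - [0,0,0,0,0,-0.002,1]
    - [0,0,0,0,0,0,1]
    - [0,0,0,0,0,0,1]
    - [0,0,0,0,0,-0.01,1]
    - [0,0,0,0,0,-0.02,1]
    - [0,0,0,0,0,-0.03,1]
    - [0,0,0,0,0,-0.03,1]
    - [0,0,0,0,0,0,1]
    - [0,0,0,0,0,0,1]
    - [0,0,0,0,0,0,1]

```text
time: 4.2
ee_pos: [0.4257, -0.1178, 0.1119]
eef_rot: [0.992, 0.126, -0.002, -0.0]
ft_force: [-0.3, -0.3, -1.2]
width: 0.0188
```

Run:
```python
from h import *
st();plan([((.57,-.05,.12),down(15),7)])
```

```text
t 4.2 p [ 0.4257 -0.1178  0.1119] x [ 0.968  0.249 -0.004] z [-0.004 -0.    -1.   ] F [-0.3 -0.3 -1.2] w 0.0188 q [ 0.67  0.09 -0.52  2.05  0.05  1.02 -1.19]
0.0228 m/row 0.08 deg/row
--
[0.0, 0.03, -0.08, 0.0224, -0.0042, -0.0012]
[0.0, 0.03, -0.08, 0.0224, -0.0042, -0.0012]
[0.0, 0.03, -0.08, 0.0224, -0.0042, -0.0012]
[0.0, 0.03, -0.08, 0.0224, -0.0041, -0.0012]
[0.0, 0.03, -0.08, 0.0224, -0.0041, -0.0012]
[0.0, 0.03, -0.08, 0.0224, -0.0041, -0.0012]
[0.0, 0.03, -0.08, 0.0224, -0.0041, -0.0012]
```

>>> send_rows:
  steps:
    - [0,0,0,0.022,-0.004,-0.001,1]
    - [0,0,0,0.03,-0.0055,-0.001,1]
    - [0,0,0,0.03,-0.0055,-0.001,1]
    - [0,0,0,0.03,-0.0055,0,1]
    - [0,0,0,0.02,-0.004,0,1]
    - [0,0,0,0.01,-0.002,0.01,1]
    - [0,0,0,0,0,0.02,1]
    - [0,0,0,0,0,0.015,1]
    - [0,0,0,0,0,0.005,1]
    - [0,0,0,0,0,0,0.1]

```text
time: 5.2
ee_pos: [0.5544, -0.0543, 0.051]
eef_rot: [0.992, 0.125, -0.01, -0.003]
ft_force: [0.3, -0.2, -0.3]
width: 0.0222
```

Run:
```python
from h import *
st()
```

```text
t 5.2 p [ 0.5544 -0.0543  0.051 ] x [ 0.969  0.248 -0.019] z [-0.021  0.003 -1.   ] F [ 0.3 -0.2 -0.3] w 0.0222 q [ 0.46  0.44 -0.53  1.8   0.25  1.   -1.49]
```

Run:
```python
from h import *
plan([((.5544,-.0543,.11),down(15),3),((.4257,-.010,.11),down(15),6)])
```

```text
0.0197 m/row 0.45 deg/row
0.0227 m/row 0.0 deg/row
--
[-0.16, 0.37, -0.22, -0.0004, -0.0002, -0.0197]
[-0.16, 0.37, -0.22, -0.0003, -0.0001, -0.0197]
[-0.16, 0.37, -0.22, -0.0001, 0.0, -0.0197]
[0.0, 0.0, 0.0, -0.0188, -0.0127, 0.0]
[0.0, 0.0, 0.0, -0.0188, -0.0127, 0.0]
[0.0, 0.0, 0.0, -0.0188, -0.0127, 0.0]
[0.0, 0.0, 0.0, -0.0188, -0.0127, 0.0]
[0.0, 0.0, 0.0, -0.0188, -0.0127, 0.0]
[0.0, 0.0, 0.0, -0.0188, -0.0127, 0.0]
```

>>> send_rows:
  steps:
    - [0,0,0,0,0,-0.01,0]
    - [0,0,0,0,0,-0.02,0]
    - [0,0,0,0,0,-0.025,0]
    - [0,0,0,-0.01,-0.006,-0.005,0]
    - [0,0,0,-0.02,-0.013,0,0]
    - [0,0,0,-0.03,-0.02,0,0]
    - [0,0,0,-0.03,-0.02,0,0]
    - [0,0,0,-0.015,-0.01,0,0]
    - [0,0,0,-0.007,-0.005,0,0]
    - [0,0,0,0,0,0,0]

```text
time: 6.2
ee_pos: [0.4289, -0.0107, 0.1285]
eef_rot: [0.992, 0.123, -0.002, 0.001]
ft_force: [0.1, 0.4, -0.1]
width: 0.0434
```

Run:
```python
from h import *
st();plan([((.4257,-.010,.04),down(15),4)])
im,d=camera('wrist');cv2.imwrite('pics/w2.png',im)
```

```text
t 6.2 p [ 0.4289 -0.0107  0.1285] x [ 0.97   0.245 -0.005] z [-0.005 -0.002 -1.   ] F [ 0.1  0.4 -0.1] w 0.0434 q [ 0.54  0.04 -0.62  2.06  0.03  1.06 -1.42]
0.0222 m/row 0.22 deg/row
--
[0.02, 0.07, -0.2, -0.0006, -0.0004, 0.0221]
[0.02, 0.07, -0.2, -0.0006, -0.0004, 0.0221]
[0.02, 0.07, -0.2, -0.0007, -0.0004, 0.0221]
[0.02, 0.07, -0.2, -0.0007, -0.0004, 0.0221]
```

View pics/w2.png

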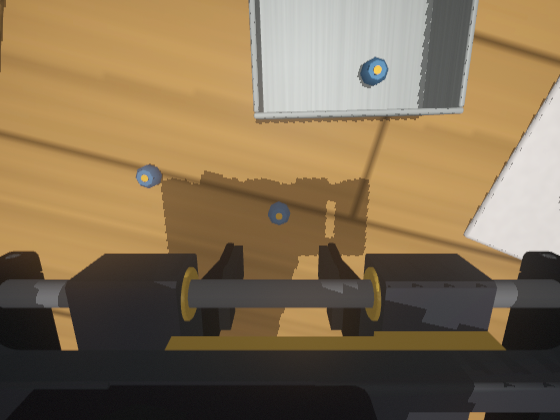

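The wrist view shows bead 1 in the tin at (375,70) and bead 2 at (279,213), centred between the jaws. I'll descend on it.

>>> send_rows:
  steps:
    - [0,0,-0.2,-0.002,0,0.02,0]
    - [0,0,-0.2,-0.001,0,0.03,0]
    - [0,0,-0.2,0,0,0.03,0]
    - [0,0,0,0,0,0.014,0]
    - [0,0,0,0,0,0.007,0]
    - [0,0,0,0,0,0.003,0]
    - [0,0,0,0,0,0,0]
    - [0,0,0,0,0,0,1]
    - [0,0,0,0,0,0,1]
    - [0,0,0,0,0,0,1]

```text
time: 7.25
ee_pos: [0.4374, -0.0139, 0.0261]
eef_rot: [0.992, 0.127, 0.004, 0.001]
ft_force: [-0.3, -0.1, -0.3]
width: 0.0272
```

Run:
```python
from h import *
st()
```

```text
t 7.25 p [ 0.4374 -0.0139  0.0261] x [0.968 0.252 0.007] z [ 0.008 -0.001 -1.   ] F [-0.3 -0.1 -0.3] w 0.0272 q [ 0.49  0.23 -0.6   2.13  0.18  0.82 -1.53]
```

>>> send_rows:
  steps:
    - [0,0,0,0,0,0,0]
    - [0,0,0,0,0,0,0]
    - [0,0,0,-0.005,-0.002,0.002,0]
    - [0,0,0,-0.004,-0.002,0.002,0]
    - [0,0,0,-0.001,0,0.001,0]
    - [0,0,0,0,0,0,0]
    - [0,0,0,0,0,0,0]
    - [0,0,0,0,0,0,0]
    - [0,0,0,0,0,0,0]
    - [0,0,0,0,0,0,0]

```text
time: 8.25
ee_pos: [0.4261, -0.0125, 0.0213]
eef_rot: [0.992, 0.127, 0.005, 0.001]
ft_force: [-0.5, -0.0, 0.1]
width: 0.0437
```

Run:
```python
from h import *
st()
for n in('top','side'):
    im,d=camera(n);P=camera_params(n);cv2.imwrite(f'pics/{n}3.png',im)
    x=im[230:320,200:350] if n=='top' else im[170:320,150:350]
    cv2.imwrite(f'pics/{n}3z.png',cv2.resize(x,None,fx=3.5,fy=3.5,interpolation=cv2.INTER_CUBIC))
```

```text
t 8.25 p [ 0.4261 -0.0125  0.0213] x [0.968 0.252 0.009] z [ 0.009 -0.002 -1.   ] F [-0.5 -0.   0.1] w 0.0437 q [ 0.5   0.21 -0.61  2.16  0.17  0.8  -1.54]
```

View pics/top3z.png

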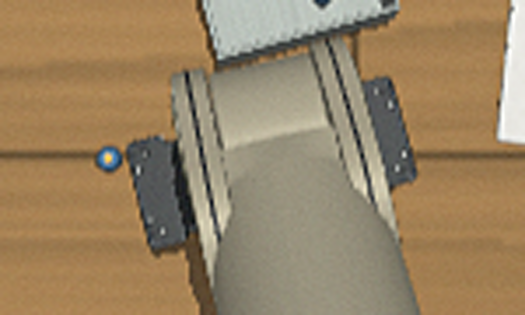

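View pics/side3z.png

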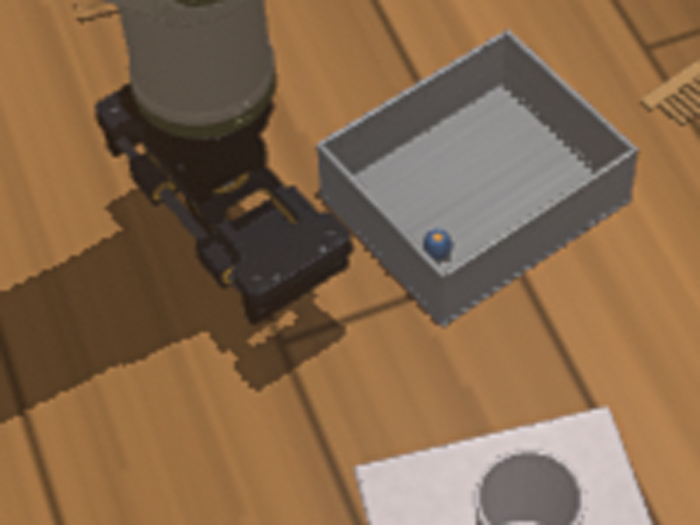

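The tool hides bead 2 in both views. The jaws hadn't reached it at 27 mm, so I'll close on it now.

>>> send_rows:
  steps:
    - [0,0,0,0,0,0,1]
    - [0,0,0,0,0,0,1]
    - [0,0,0,0,0,0,1]
    - [0,0,0,0,0,0,1]
    - [0,0,0,0,0,0,1]
    - [0,0,0,0,0,-0.01,1]
    - [0,0,0,0,0,-0.02,1]
    - [0,0,0,0,0,-0.03,1]
    - [0,0,0,0,0,-0.03,1]
    - [0,0,0,0,0,-0.005,1]

```text
time: 9.35
ee_pos: [0.4241, -0.0114, 0.1211]
eef_rot: [0.992, 0.128, 0.003, 0.0]
ft_force: [0.0, 0.4, -0.9]
width: 0.0189
```

Run:
```python
from h import *
st();plan([((.575,-.02,.12),down(15),6)])
```

```text
t 9.35 p [ 0.4241 -0.0114  0.1211] x [0.967 0.253 0.007] z [ 0.007  0.    -1.   ] F [ 0.   0.4 -0.9] w 0.0189 q [ 0.55  0.03 -0.63  2.08  0.02  1.03 -1.41]
0.0252 m/row 0.09 deg/row
--
[0.01, -0.06, -0.06, 0.024, 0.0077, 0.0003]
[0.01, -0.06, -0.06, 0.024, 0.0078, 0.0003]
[0.01, -0.06, -0.06, 0.0239, 0.0078, 0.0003]
[0.01, -0.06, -0.06, 0.0239, 0.0078, 0.0003]
[0.01, -0.06, -0.06, 0.0239, 0.0078, 0.0002]
[0.01, -0.06, -0.06, 0.0239, 0.0079, 0.0002]
```

Held at 18.9 mm. I'll carry it to the tin and release.

>>> send_rows:
  steps:
    - [0,0,0,0.02,0.007,0,1]
    - [0,0,0,0.03,0.01,0,1]
    - [0,0,0,0.03,0.01,0,1]
    - [0,0,0,0.03,0.01,0,1]
    - [0,0,0,0.02,0.005,0,1]
    - [0,0,0,0.01,0.002,0.015,1]
    - [0,0,0,0,0,0.025,1]
    - [0,0,0,0,0,0.015,1]
    - [0,0,0,0,0,0.005,1]
    - [0,0,0,0,0,0,0]

```text
time: 10.35
ee_pos: [0.5767, -0.0199, 0.0622]
eef_rot: [0.992, 0.127, 0.004, 0.001]
ft_force: [-0.2, 0.7, -0.5]
width: 0.0219
```

Run:
```python
from h import *
st();plan([((.57,-.02,.12),down(15),4),((.43,.108,.10),down(15),8)])
```

```text
t 10.35 p [ 0.5767 -0.0199  0.0622] x [0.968 0.252 0.008] z [ 0.009 -0.002 -1.   ] F [-0.2  0.7 -0.5] w 0.0219 q [ 0.42  0.45 -0.57  1.76  0.28  1.   -1.57]
0.0146 m/row 0.17 deg/row
0.0238 m/row 0.0 deg/row
--
[0.06, -0.12, -0.11, -0.0015, -0.0003, -0.0145]
[0.06, -0.12, -0.11, -0.0015, -0.0004, -0.0145]
[0.06, -0.12, -0.11, -0.0016, -0.0004, -0.0145]
[0.06, -0.12, -0.11, -0.0016, -0.0004, -0.0145]
[0.0, 0.0, 0.0, -0.0128, -0.02, 0.0025]
[0.0, 0.0, 0.0, -0.0128, -0.02, 0.0025]
[0.0, 0.0, 0.0, -0.0128, -0.02, 0.0025]
[0.0, 0.0, 0.0, -0.0128, -0.02, 0.0025]
[0.0, 0.0, 0.0, -0.0128, -0.02, 0.0025]
[0.0, 0.0, 0.0, -0.0128, -0.02, 0.0025]
--
[0.0, 0.0, 0.0, -0.0128, -0.02, 0.0025]
[0.0, 0.0, 0.0, -0.0128, -0.02, 0.0025]
```

>>> send_rows:
  steps:
    - [0,0,0,0,0,-0.01,0]
    - [0,0,0,0,0,-0.02,0]
    - [0,0,0,0,0,-0.02,0]
    - [0,0,0,-0.012,-0.02,-0.008,0]
    - [0,0,0,-0.02,-0.03,0,0]
    - [0,0,0,-0.02,-0.03,0,0]
    - [0,0,0,-0.02,-0.03,0,0]
    - [0,0,0,-0.018,-0.028,0.005,0]
    - [0,0,0,-0.009,-0.015,0.005,0]
    - [0,0,0,-0.004,-0.007,0.005,0]

```text
time: 11.35
ee_pos: [0.4378, 0.1129, 0.1207]
eef_rot: [0.992, 0.126, 0.015, 0.005]
ft_force: [0.6, 0.8, 0.4]
width: 0.0437
```

Run:
```python
from h import *
st();plan([((.43,.108,.04),down(15),5)])
```

```text
t 11.35 p [0.4378 0.1129 0.1207] x [0.968 0.249 0.029] z [ 0.031 -0.006 -0.999] F [0.6 0.8 0.4] w 0.0437 q [ 0.35  0.1  -0.74  2.03  0.1   1.01 -1.75]
0.0162 m/row 0.38 deg/row
--
[0.16, -0.33, -0.11, -0.0022, 0.0003, 0.0161]
[0.16, -0.33, -0.11, -0.0021, 0.0004, 0.0161]
[0.16, -0.33, -0.11, -0.002, 0.0004, 0.0161]
[0.16, -0.33, -0.11, -0.0019, 0.0005, 0.0161]
[0.16, -0.33, -0.11, -0.0019, 0.0005, 0.0161]
```

>>> send_rows:
  steps:
    - [0,-0.4,0,-0.004,0,0.01,0]
    - [0,-0.4,0,-0.003,0,0.02,0]
    - [0,-0.4,0,-0.003,0,0.02,0]
    - [0,-0.4,0,-0.002,0.0005,0.015,0]
    - [0,0,0,-0.001,0,0.008,0]
    - [0,0,0,0,0,0.004,0]
    - [0,0,0,0,0,0,0]
    - [0,0,0,0,0,0,0]
    - [0,0,0,0,0,0,0]
    - [0,0,0,0,0,0,0]

```text
time: 12.35
ee_pos: [0.432, 0.1038, 0.0407]
eef_rot: [0.992, 0.122, 0.002, 0.007]
ft_force: [-0.2, 0.1, 0.7]
width: 0.0438
```

Run:
```python
from h import *
st();plan([((.43,.108,.021),down(15),5)])
```

```text
t 12.35 p [0.432  0.1038 0.0407] x [0.97  0.243 0.003] z [ 0.006 -0.013 -1.   ] F [-0.2  0.1  0.7] w 0.0438 q [ 0.32  0.24 -0.71  2.1   0.22  0.87 -1.85]
0.004 m/row 0.26 deg/row
--
[0.17, -0.03, -0.19, -0.0002, -0.001, 0.0039]
[0.17, -0.03, -0.19, -0.0002, -0.001, 0.0039]
[0.17, -0.03, -0.19, -0.0002, -0.0009, 0.0039]
[0.17, -0.03, -0.19, -0.0002, -0.0009, 0.0039]
[0.17, -0.03, -0.19, -0.0002, -0.0009, 0.0039]
```

>>> send_rows:
  steps:
    - [0.2,0,0,-0.001,-0.001,0.007,0]
    - [0.2,0,0,-0.001,-0.001,0.007,0]
    - [0,0,0,-0.001,0,0.004,0]
    - [0,0,0,0,0,0.001,0]
    - [0,0,0,0,0,0,0.5]
    - [0,0,0,0,0,0,1]
    - [0,0,0,0,0,0,1]
    - [0,0,0,0,0,0,1]
    - [0,0,0,0,0,0,1]
    - [0,0,0,0,0,0,1]

```text
time: 13.35
ee_pos: [0.4289, 0.1051, 0.0207]
eef_rot: [0.992, 0.122, 0.003, 0.003]
ft_force: [-0.3, -0.3, -0.1]
width: 0.019
```

Run:
```python
from h import *
st();plan([((.575,-.01,.12),down(15),7)],start=((.43,.106,.12),down(14.1)))
```

```text
t 13.35 p [0.4289 0.1051 0.0207] x [0.97  0.243 0.004] z [ 0.006 -0.006 -1.   ] F [-0.3 -0.3 -0.1] w 0.019 q [ 0.3   0.27 -0.7   2.12  0.25  0.83 -1.87]
0.0265 m/row 0.13 deg/row
--
[0.0, 0.0, -0.13, 0.0161, 0.0211, 0.0]
[0.0, 0.0, -0.13, 0.016, 0.0212, 0.0]
[0.0, 0.0, -0.13, 0.016, 0.0212, 0.0]
[0.0, 0.0, -0.13, 0.0159, 0.0212, 0.0]
[0.0, 0.0, -0.13, 0.0159, 0.0213, 0.0]
[0.0, 0.0, -0.13, 0.0158, 0.0213, 0.0]
[0.0, 0.0, -0.13, 0.0158, 0.0213, 0.0]
```

Held (19 mm). Next I'll lift it, move over the tin and release.

>>> send_rows:
  steps:
    - [0,0,0,0,0,-0.02,1]
    - [0,0,0,0,0,-0.03,1]
    - [0,0,0,0,0,-0.035,1]
    - [0,0,0,0.01,0.014,-0.015,1]
    - [0,0,0,0.02,0.027,0,1]
    - [0,0,0,0.024,0.032,0,1]
    - [0,0,0,0.024,0.032,0,1]
    - [0,0,0,0.02,0.027,0,1]
    - [0,0,0,0.01,0.014,0,1]
    - [0,0,0,0.003,0.004,0.01,1]

```text
time: 14.35
ee_pos: [0.5783, -0.0171, 0.118]
eef_rot: [0.992, 0.124, 0.004, 0.005]
ft_force: [0.1, -0.2, 0.0]
width: 0.0189
```

Run:
```python
from h import *
st()
```

```text
t 14.35 p [ 0.5783 -0.0171  0.118 ] x [0.969 0.246 0.008] z [ 0.01  -0.009 -1.   ] F [ 0.1 -0.2  0. ] w 0.0189 q [ 0.44  0.39 -0.6   1.71  0.25  1.11 -1.56]
```

>>> send_rows:
  steps:
    - [0,0,0,0,0,0.025,1]
    - [0,0,0,0,0,0.02,1]
    - [0,0,0,0,0,0.006,1]
    - [0,0,0,0,0,0,1]
    - [0,0,0,0,0,0,0]
    - [0,0,0,0,0,0,0]
    - [0,0,0,0,0,0,0]
    - [0,0,0,0,0,-0.015,0]
    - [0,0,0,0,0,-0.03,0]
    - [0,0,0,0,0,-0.03,0]

```text
time: 15.35
ee_pos: [0.5745, -0.0143, 0.1409]
eef_rot: [0.992, 0.125, 0.002, 0.004]
ft_force: [0.6, 0.6, 0.2]
width: 0.0433
```

Run:
```python
from h import *
st()
for n in('top','side','wrist'):
    im,d=camera(n);cv2.imwrite(f'pics/{n}4.png',im);np.save(f'{n}4.npy',d)
```

```text
t 15.35 p [ 0.5745 -0.0143  0.1409] x [0.969 0.248 0.002] z [ 0.004 -0.007 -1.   ] F [0.6 0.6 0.2] w 0.0433 q [ 0.45  0.36 -0.61  1.7   0.23  1.15 -1.55]
```

View pics/side4.png

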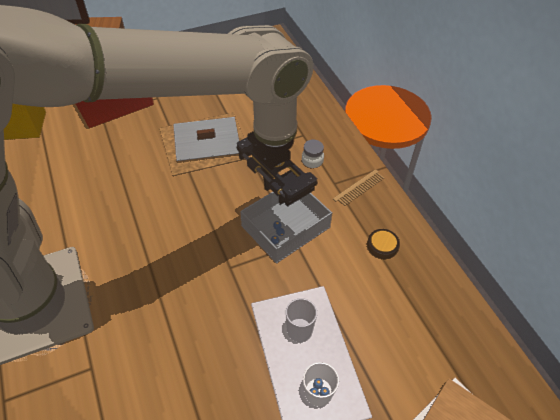

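View pics/wrist4.png

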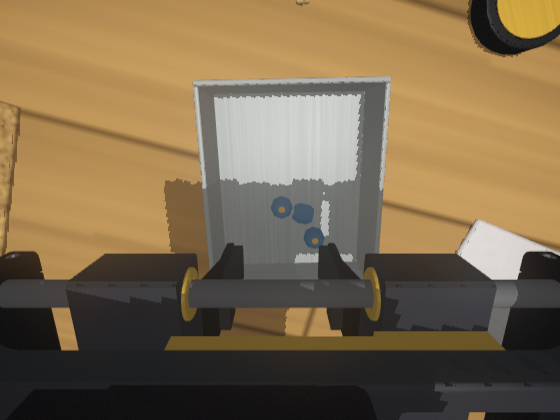

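Three beads now lie in the tin: (282,207), (303,213) and (314,237) in the wrist view. Both vessels stand where they were. Before pouring, I'll fit a simple arm model to the readings so far to see which pour tilts the joints can reach.

```bash
cat > kin.py <<'E'
from h import *
from scipy.optimize import least_squares
import itertools
S=[([.2218,-.5841,.239],[.935,.355,0],[0,.001,-1],[1.185,.333,-.065,1.461,.022,1.35,-.088]),
([.3522,-.2769,.1743],[.958,.286,-.003],[-.004,.001,-1],[.88,.01,-.31,1.97,.01,1.16,-.72]),
([.4367,-.087,.0943],[.965,.264,-.004],[-.005,.002,-1],[.61,.12,-.54,2.05,.08,.99,-1.27]),
([.4291,-.1152,.0174],[.968,.253,0],[.001,-.001,-1],[.62,.25,-.5,2.12,.16,.81,-1.29]),
([.5544,-.0543,.051],[.969,.248,-.019],[-.021,.003,-1],[.46,.44,-.53,1.8,.25,1.,-1.49]),
([.4261,-.0125,.0213],[.968,.252,.009],[.009,-.002,-1],[.5,.21,-.61,2.16,.17,.8,-1.54]),
([.4378,.1129,.1207],[.968,.249,.029],[.031,-.006,-.999],[.35,.1,-.74,2.03,.1,1.01,-1.75]),
([.4289,.1051,.0207],[.97,.243,.004],[.006,-.006,-1],[.3,.27,-.7,2.12,.25,.83,-1.87]),
([.5745,-.0143,.1409],[.969,.248,.002],[.004,-.007,-1],[.45,.36,-.61,1.7,.23,1.15,-1.55]),
([.5767,-.0199,.0622],[.968,.252,.008],[.009,-.002,-1],[.42,.45,-.57,1.76,.28,1.,-1.57])]
def fk(q,th,sg):
    h,L1,a,L2,b,d,e,c=th
    R=Ro.from_euler('z',sg[0]*q[0]);p=np.array([0,0,h])
    R=R*Ro.from_euler('y',q[1])*Ro.from_euler('z',sg[1]*q[2]);p=p+R.apply([a,0,L1])
    R=R*Ro.from_euler('y',q[3]);p=p+R.apply([-b,0,0]);R=R*Ro.from_euler('z',sg[2]*q[4]);p=p+R.apply([0,0,L2])
    R=R*Ro.from_euler('y',q[5])*Ro.from_euler('z',sg[3]*q[6]+c);p=p+R.as_matrix()[:,2]*d+ (R*Ro.from_euler('z',-sg[3]*q[6]-c)).apply([e,0,0])
    return p,R
def res(th,sg):
    o=[]
    for p,x,z,q in S:
        pp,R=fk(q,th,sg);M=R.as_matrix();o+=list(pp-p)+list(.3*(M[:,0]-x))+list(.3*(M[:,2]-z))
    return np.array(o)
def fit():
    best=None
    for sg in itertools.product((-1,1),repeat=4):
      for c in(0,1.57,3.14,-1.57):
        r=least_squares(res,[.35,.4,0,.4,0,.3,0,c],args=(sg,))
        if best is None or r.cost<best[0]: best=(r.cost,sg,r.x)
    return best
if __name__=='__main__':
    b=fit();print(b);print(np.abs(res(b[2],b[1])).reshape(-1,9).max(1).round(4))
E
python3 kin.py
```

```text
(np.float64(0.003813825755410243), (-1, -1, -1, -1), array([0.63416963, 0.56521576, 0.02452995, 0.5044208 , 0.03856374,
       0.84447532, 0.09457821, 1.57162305]))
[0.0337 0.0471 0.0276 0.0228 0.0094 0.0153 0.0184 0.0049 0.0046 0.0254]
```

Run:
```python
from kin import *
b=fit();print(res(b[2],b[1]).reshape(-1,9).round(3))
```

```text
[[ 0.034  0.028  0.003 -0.     0.    -0.    -0.     0.     0.   ]
 [-0.006  0.047  0.015  0.001 -0.002 -0.     0.001 -0.002  0.   ]
 [-0.009  0.028  0.009 -0.     0.001  0.001  0.001 -0.002  0.   ]
 [ 0.003  0.023 -0.006 -0.     0.001 -0.    -0.001  0.001  0.   ]
 [-0.001  0.007 -0.009 -0.     0.    -0.002 -0.002  0.001  0.   ]
 [ 0.008  0.015 -0.002  0.    -0.002  0.002  0.002  0.     0.   ]
 [-0.004  0.018  0.005 -0.001  0.002  0.001  0.001  0.    -0.   ]
 [ 0.003 -0.001 -0.005 -0.001  0.002 -0.001 -0.001 -0.001  0.   ]
 [ 0.005  0.002 -0.     0.    -0.002 -0.    -0.     0.     0.   ]
 [ 0.025  0.006 -0.009 -0.    -0.     0.002  0.001  0.002  0.   ]]
```

```bash
cat > kin2.py <<'E'
from kin import *
def chain(q):
    c=1.5716;Z=lambda a:Ro.from_euler('z',a);Y=lambda a:Ro.from_euler('y',a)
    out=[];R=Z(-q[0]);out.append(R)
    for T in(Y(q[1]),Z(-q[2]),Y(q[3]),Z(-q[4]),Y(q[5])): R=R*T;out.append(R)
    return out,R*Z(-q[6]+c)
cols=[(None,2)]+[(0,1)]+[(1,0),(1,2)]+[(2,0),(2,1),(3,0),(3,2),(4,0),(4,1),(5,0),(5,1),(5,2)]
def row(q):
    Rs,_=chain(q);M=np.zeros((3,len(cols)))
    for j,(i,a) in enumerate(cols):
        M[:,j]=np.eye(3)[:,a] if i is None else Rs[i].as_matrix()[:,a]
    return M
prior=np.array([.37,0,0,.4,0,0,0,.4,0,0,.05,0,.3])
def solve(lam=.01):
    A=np.vstack([row(q) for _,_,_,q in S]);b=np.concatenate([p for p,_,_,_ in S])
    x=prior+np.linalg.solve(A.T@A+lam*np.eye(A.shape[1]),A.T@(b-A@prior))
    return x,(A@x-b).reshape(-1,3)
if __name__=='__main__':
    for l in(.1,.01,.001,.0001):
        x,r=solve(l);print(l,x.round(3),np.abs(r).max(1).round(3))
E
python3 kin2.py
```

```text
0.1 [ 0.314 -0.013  0.008  0.418  0.014 -0.002 -0.001  0.489  0.014 -0.014
  0.013 -0.014  0.349] [0.007 0.008 0.005 0.004 0.009 0.004 0.008 0.003 0.002 0.005]
0.01 [ 0.285 -0.022  0.001  0.446  0.003  0.002 -0.008  0.496  0.01  -0.012
  0.009 -0.012  0.355] [0.002 0.004 0.003 0.004 0.004 0.002 0.002 0.002 0.002 0.003]
0.001 [ 0.227 -0.021  0.002  0.45  -0.003 -0.004 -0.006  0.494  0.007 -0.009
  0.004 -0.009  0.304] [0.001 0.003 0.003 0.003 0.002 0.001 0.002 0.001 0.002 0.003]
0.0001 [ 0.165 -0.018  0.002  0.448 -0.005 -0.008 -0.005  0.494  0.007 -0.009
  0.002 -0.009  0.24 ] [0.002 0.003 0.003 0.003 0.002 0.001 0.002 0.001 0.002 0.002]
```

```bash
cat > ik.py <<'E'
from kin2 import *
x,_=solve(.01)
lo=np.array([-2.6,-.5,-1.47,.16,-1.27,.06,-2.6]);hi=np.array([2.6,2.12,1.34,2.42,4.41,2.06,2.6])
def F(q): return row(q)@x, chain(q)[1]
def ik(p,R,q0):
    f=lambda q:np.r_[(F(q)[0]-p)*10,(R.inv()*F(q)[1]).as_rotvec()*3,.01*(q-q0)]
    r=least_squares(f,np.clip(q0,lo+.05,hi-.05),bounds=(lo+.04,hi-.04));return r.x,np.linalg.norm(f(r.x)[:6])
E
cat > t.py <<'E'
from ik import *
q0=np.array([.45,.36,-.61,1.7,.23,1.15,-1.55])
for psi in range(0,360,30):
    for s in(1,-1):
        q=q0;out=[]
        # rotate down first
        dpsi=(psi-14+180)%360-180
        ok=1
        for k in range(1,7):
            q,e=ik(np.array([.58,-.02,.25]),down(14+dpsi*k/6),q); 
        out.append(e)
        for t in range(15,121,15):
            q,e=ik(np.array([.58,-.02,.25]),down(psi,s*t),q);out.append(e)
        zdir=down(psi,s*120).as_matrix()[:,2]
        print(psi,s,np.round(out,2),q.round(2),zdir.round(2))
E
python3 t.py
```

```text
0 1 [0.   0.   0.   0.   0.16 0.84 1.53 2.24 2.94] [-0.17 -0.46  0.28  2.38 -1.23  0.1  -0.16] [0.87 0.   0.5 ]
0 -1 [0.   0.   0.   0.46 1.11 1.76 2.38 2.42 2.03] [-0.87  1.87  1.3   1.38  0.57  2.02  0.48] [-0.87  0.    0.5 ]
30 1 [0.   0.   0.   0.   0.   0.4  1.06 1.72 2.39] [-0.59 -0.46  1.3   2.38 -1.23  1.02  0.64] [0.75 0.43 0.5 ]
30 -1 [0.   0.   0.   0.12 0.6  0.97 1.17 1.19 1.03] [-0.89  1.76  1.3   1.22  0.43  2.02  0.09] [-0.75 -0.43  0.5 ]
60 1 [0. 0. 0. 0. 0. 0. 0. 0. 0.] [ 1.31  1.3  -0.86  1.8  -1.12  1.42  1.06] [0.43 0.75 0.5 ]
60 -1 [0. 0. 0. 0. 0. 0. 0. 0. 0.] [-0.92  1.64  1.14  1.16  0.52  2.02 -0.25] [-0.43 -0.75  0.5 ]
90 1 [0. 0. 0. 0. 0. 0. 0. 0. 0.] [ 1.13  1.48 -1.03  1.38 -0.75  1.69  0.53] [0.   0.87 0.5 ]
90 -1 [0. 0. 0. 0. 0. 0. 0. 0. 0.] [-0.8   1.13  0.38  1.59  1.16  2.02 -0.95] [-0.   -0.87  0.5 ]
120 1 [0.   0.   0.   0.   0.   0.   0.05 0.08 0.04] [ 0.89  1.76 -1.43  0.98 -0.39  2.02 -0.  ] [-0.43  0.75  0.5 ]
120 -1 [0. 0. 0. 0. 0. 0. 0. 0. 0.] [-0.67  0.94  0.1   2.    1.58  2.02 -1.35] [ 0.43 -0.75  0.5 ]
150 1 [0.   0.   0.   0.2  0.7  1.12 
[... 898 characters left out ...]
70 1 [0.47 0.86 1.24 1.59 1.9  2.18 2.42 2.62 2.34] [-2.    2.08  1.3   2.15 -0.23  0.93 -2.56] [ 0.   -0.87  0.5 ]
270 -1 [0.47 0.07 0.   0.   0.   0.   0.   0.   0.  ] [ 0.79  1.18 -0.44  1.4  -1.22  2.02 -2.37] [0.   0.87 0.5 ]
300 1 [0.   0.05 0.53 1.01 1.5  2.   2.49 2.96 1.77] [-1.99  2.08  1.3   2.38 -0.77  0.27 -2.56] [ 0.43 -0.75  0.5 ]
300 -1 [0.   0.   0.   0.   0.   0.16 0.42 0.64 0.81] [ 0.83  1.35 -0.77  1.24 -0.86  2.02 -2.56] [-0.43  0.75  0.5 ]
330 1 [0.   0.   0.   0.   0.52 1.15 1.81 2.51 3.23] [ 0.91 -0.46 -0.94  2.3   0.58  0.1  -2.56] [ 0.75 -0.43  0.5 ]
330 -1 [0.   0.   0.   0.2  0.7  1.12 1.48 1.79 2.03] [ 0.78  1.36 -0.87  1.26 -0.65  2.02 -2.56] [-0.75  0.43  0.5 ]
```

Run:
```python
from h import *
st();plan([((.516,-.2855,.18),down(75),14)])
```

```text
t 15.5 p [ 0.5762 -0.0144  0.1423] x [0.969 0.248 0.007] z [ 0.009 -0.008 -1.   ] F [ 0.5  0.3 -0.1] w 0.0432 q [ 0.45  0.36 -0.62  1.7   0.23  1.15 -1.55]
0.02 m/row 4.33 deg/row
--
[0.05, 0.0, -4.33, -0.0089, 0.0177, -0.0026]
[0.05, 0.0, -4.33, -0.0103, 0.017, -0.0026]
[0.05, 0.0, -4.33, -0.0115, 0.0162, -0.0026]
[0.05, 0.0, -4.33, -0.0127, 0.0152, -0.0026]
[0.05, 0.0, -4.33, -0.0138, 0.0142, -0.0026]
[0.05, 0.0, -4.33, -0.0149, 0.0132, -0.0026]
[0.05, 0.0, -4.33, -0.0158, 0.012, -0.0027]
[0.05, 0.0, -4.33, -0.0167, 0.0108, -0.0027]
[0.05, 0.0, -4.33, -0.0174, 0.0095, -0.0027]
[0.05, 0.0, -4.33, -0.0181, 0.0081, -0.0027]
--
[0.05, 0.0, -4.33, -0.0187, 0.0067, -0.0027]
[0.05, 0.0, -4.33, -0.0191, 0.0053, -0.0027]
[0.05, 0.0, -4.33, -0.0195, 0.0038, -0.0027]
[0.05, 0.0, -4.33, -0.0197, 0.0024, -0.0027]
```

>>> send_rows:
  steps:
    - [0,0,-4.5,-0.009,0.018,-0.005,-1]
    - [0,0,-4.5,-0.01,0.017,-0.005,-1]
    - [0,0,-4.5,-0.0115,0.016,-0.005,-1]
    - [0,0,-4.5,-0.0125,0.015,-0.005,-1]
    - [0,0,-4.5,-0.014,0.014,-0.003,-1]
    - [0,0,-4.5,-0.015,0.013,-0.003,-1]
    - [0,0,-4.5,-0.016,0.012,-0.003,-1]
    - [0,0,-4.5,-0.0165,0.011,-0.003,-1]
    - [0,0,-4.5,-0.0175,0.0095,-0.003,-1]
    - [0,0,-4.5,-0.018,0.008,-0.003,-1]

```text
time: 16.5
ee_pos: [0.5346, -0.2116, 0.1829]
eef_rot: [0.859, 0.511, 0.001, 0.004]
ft_force: [-0.8, -0.4, 0.1]
width: 0.0868
```

Run:
```python
from h import *
st();plan([((.516,-.2855,.18),down(75),5)])
```

```text
t 16.5 p [ 0.5346 -0.2116  0.1829] x [ 0.477  0.879 -0.003] z [ 0.006 -0.007 -1.   ] F [-0.8 -0.4  0.1] w 0.0868 q [ 0.84  0.32 -0.66  1.65  0.21  1.23 -0.36]
0.0152 m/row 2.7 deg/row
--
[0.09, 0.05, -2.7, -0.0148, 0.0038, 0.0007]
[0.09, 0.05, -2.7, -0.0149, 0.0031, 0.0006]
[0.09, 0.05, -2.7, -0.015, 0.0024, 0.0006]
[0.09, 0.05, -2.7, -0.0151, 0.0017, 0.0006]
[0.09, 0.05, -2.7, -0.0152, 0.001, 0.0006]
```

>>> send_rows:
  steps:
    - [0,0,-2.7,-0.016,0.004,0.001,-1]
    - [0,0,-2.7,-0.016,0.003,0.001,-1]
    - [0,0,-2.7,-0.016,0.0025,0.001,-1]
    - [0,0,-2.7,-0.012,0.0015,0,-1]
    - [0,0,-1.5,-0.007,0.001,0,-1]
    - [0,0,0,-0.002,0,0,-1]
    - [0,0,0,0,0,0,-1]
    - [0,0,0,0,0,0,-1]
    - [0,0,0,0,0,0,-1]
    - [0,0,0,0,0,0,-1]

```text
time: 17.5
ee_pos: [0.5145, -0.2842, 0.1795]
eef_rot: [0.798, 0.603, -0.001, 0.003]
ft_force: [0.9, 0.4, -0.8]
width: 0.0872
```

Run:
```python
from h import *
st();plan([((.516,-.2855,.10),down(75),5)])
for n in('wrist','side','top'):
    im,d=camera(n);cv2.imwrite(f'pics/{n}5.png',im)
```

```text
t 17.5 p [ 0.5145 -0.2842  0.1795] x [ 0.273  0.962 -0.005] z [ 0.003 -0.006 -1.   ] F [ 0.9  0.4 -0.8] w 0.0872 q [ 0.95  0.36 -0.65  1.62  0.23  1.24 -0.02]
0.0159 m/row 0.19 deg/row
--
[0.05, 0.05, -0.17, -0.0001, 0.0003, 0.0159]
[0.05, 0.05, -0.17, -0.0001, 0.0003, 0.0159]
[0.05, 0.05, -0.17, -0.0001, 0.0003, 0.0159]
[0.05, 0.05, -0.17, -0.0001, 0.0003, 0.0159]
[0.05, 0.05, -0.17, -0.0002, 0.0003, 0.0159]
```

View pics/wrist5.png

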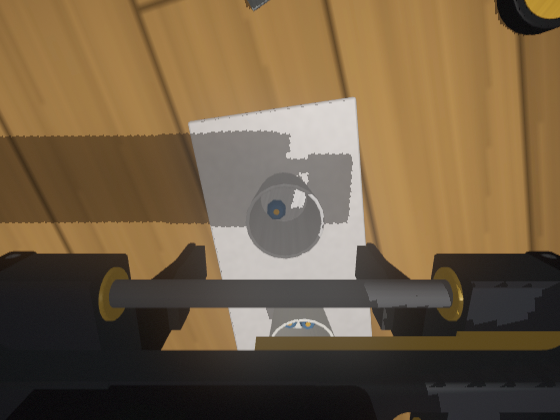

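View pics/side5.png

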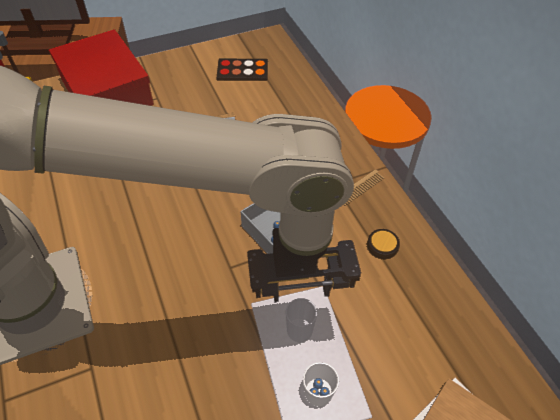

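Run:
```python
from h import *
P=camera_params('wrist')
print(onz(P,285,221,.091)); print(onz(P,247,221,.091)-onz(P,323,221,.091))
```

```text
[ 0.51883222 -0.28461417  0.091     ]
[-0.05854252  0.01677649  0.        ]
```

>>> send_rows:
  steps:
    - [0,0,0,0,0.0005,0.01,-1]
    - [0,0,0,0,0.0005,0.02,-1]
    - [0,0,0,0,0,0.025,-1]
    - [0,0,0,0,0,0.025,-1]
    - [0,0,0,0,0,0.015,-1]
    - [0,0,0,0,0,0.008,-1]
    - [0,0,0,0,0,0.004,-1]
    - [0,0,0,0,0,0,-1]
    - [0,0,0,0,0,0,-1]
    - [0,0,0,0,0,0,-1]

```text
time: 18.65
ee_pos: [0.5172, -0.2855, 0.0681]
eef_rot: [0.798, 0.603, 0.0, 0.005]
ft_force: [0.2, -0.4, 0.0]
width: 0.0871
```

Run:
```python
from h import *
st()
```

```text
t 18.65 p [ 0.5172 -0.2855  0.0681] x [ 0.273  0.962 -0.005] z [ 0.006 -0.007 -1.   ] F [ 0.2 -0.4  0. ] w 0.0871 q [ 0.92  0.48 -0.61  1.72  0.32  1.04 -0.08]
```

Centred. I'll grip and lift.

>>> send_rows:
  steps:
    - [0,0,0,0,0,0,1]
    - [0,0,0,0,0,0,1]
    - [0,0,0,0,0,0,1]
    - [0,0,0,0,0,0,1]
    - [0,0,0,0,0,0,1]
    - [0,0,0,0,0,-0.01,1]
    - [0,0,0,0,0,-0.02,1]
    - [0,0,0,0,0,-0.03,1]
    - [0,0,0,0,0,-0.03,1]
    - [0,0,0,0,0,-0.03,1]
  force: 40

```text
time: 19.65
ee_pos: [0.514, -0.2834, 0.1909]
eef_rot: [0.798, 0.603, -0.001, 0.001]
ft_force: [0.9, 0.3, -1.8]
width: 0.0609
```

Run:
```python
from h import *
st();plan([((.597,-.05,.25),down(95),12)])
from ik import *
s=read_state();q=np.array(s['joint_positions'])
print(F(q)[0]-s['ee_pos'])
for k in range(1,7):q,e=ik(np.array([.597,-.05,.25]),down(74+21*k/6),q)
print(q.round(2),e)
for t in range(10,116,15):
  q,e=ik(np.array([.597,-.05,.25]),down(95,-t),q);print(t,q.round(2),round(e,3))
```

```text
t 19.65 p [ 0.514  -0.2834  0.1909] x [ 0.272  0.962 -0.003] z [-0.001 -0.003 -1.   ] F [ 0.9  0.3 -1.8] w 0.0609 q [ 0.96  0.35 -0.65  1.6   0.22  1.26 -0.01]
0.0212 m/row 1.73 deg/row
--
[0.0, 0.02, -1.73, 0.0206, 0.0014, -0.005]
[0.0, 0.02, -1.73, 0.0205, 0.002, -0.005]
[0.0, 0.02, -1.73, 0.0205, 0.0026, -0.005]
[0.0, 0.02, -1.73, 0.0204, 0.0032, -0.005]
[0.0, 0.02, -1.73, 0.0203, 0.0038, -0.005]
[0.0, 0.02, -1.73, 0.0201, 0.0044, -0.005]
[0.0, 0.02, -1.73, 0.02, 0.0051, -0.005]
[0.0, 0.02, -1.73, 0.0198, 0.0057, -0.005]
[0.0, 0.02, -1.73, 0.0197, 0.0063, -0.005]
[0.0, 0.02, -1.73, 0.0195, 0.0068, -0.0049]
--
[0.0, 0.02, -1.73, 0.0193, 0.0074, -0.0049]
[0.0, 0.02, -1.73, 0.019, 0.008, -0.0049]
[-0.00024891 -0.00091622  0.00277729]
[ 0.64  0.38 -0.81  1.49  0.28  1.39 -0.1 ] 2.733904756262747e-06
10 [ 0.53  0.36 -0.79  1.53  0.43  1.4  -0.23] 0.0
25 [ 0.36  0.37 -0.76  1.58  0.67  1.46 -0.43] 0.0
40 [ 0.18  0.43 -0.71  1.63  0.89  1.58 -0.61] 0.0
55 [ 0.03  0.52 -0.64  1.66  1.08  1.72 -0.76] 0.0
70 [-0.1   0.64 -0.55  1.68  1.24  1.87 -0.88] 0.0
85 [-0.2   0.76 -0.45  1.68  1.36  2.02 -0.96] 0.0
100 [-0.46  0.86 -0.1   1.68  1.34  2.02 -1.  ] 0.0
115 [-0.64  1.02  0.19  1.67  1.31  2.02 -1.03] 0.0
```

Run:
```python
from ik import *
s=read_state();q1=np.array(s['joint_positions'])
for psi in(75,95,115,130):
 for z in(.22,.3):
  for sg in(-1,1):
   q=q1;P=np.array([.597,-.05,z])
   for k in range(1,7):q,e=ik(P,down(74+(psi-74)*k/6),q)
   o=[]
   for t in range(10,116,15):
    q,e=ik(P,down(psi,sg*t),q);o.append((round(q[5],2),round(e,2)))
   print(psi,z,sg,[x[0] for x in o],max(x[1] for x in o),q.round(2))
```

```text
75 0.22 -1 [np.float64(1.41), np.float64(1.57), np.float64(1.73), np.float64(1.89), np.float64(2.02), np.float64(2.02), np.float64(2.02), np.float64(2.02)] 0.0 [-0.76  1.28  0.53  1.33  0.94  2.02 -0.74]
75 0.22 1 [np.float64(1.27), np.float64(1.23), np.float64(1.22), np.float64(1.24), np.float64(1.28), np.float64(1.34), np.float64(1.41), np.float64(1.49)] 0.0 [ 1.28  1.47 -1.02  1.49 -0.74  1.49  0.65]
75 0.3 -1 [np.float64(1.56), np.float64(1.7), np.float64(1.85), np.float64(2.0), np.float64(2.02), np.float64(2.02), np.float64(2.02), np.float64(2.02)] 0.0 [-0.78  1.15  0.57  1.4   1.01  2.02 -0.66]
75 0.3 1 [np.float64(1.42), np.float64(1.37), np.float64(1.36), np.float64(1.37), np.float64(1.39), np.float64(1.42), np.float64(1.46), np.float64(1.52)] 0.0 [ 1.28  1.28 -0.99  1.56 -0.91  1.52  0.64]
95 0.22 -1 [np.float64(1.34), np.float64(1.41), np.float64(1.54), np.float64(1.69), np.float64(1.85), np.float64(2.0), np.float64(2.02), np.float64(2.02)] 0.0 [-0.63  1.08  0.18  1.64  1.3   2.02 -1.06]
95 0.22 1 [np.float64(1.35), np.float64(1.4), np.float64(1.46), np.float64(1.54), np.fl
[... 1448 characters left out ...]
1.74), np.float64(2.0), np.float64(2.02)] 0.0 [-0.47  0.92 -0.05  2.12  1.82  2.02 -1.46]
130 0.22 1 [np.float64(1.48), np.float64(1.68), np.float64(1.87), np.float64(2.02), np.float64(2.02), np.float64(2.02), np.float64(2.02), np.float64(2.02)] 0.71 [ 0.9   1.76 -1.43  0.97 -0.32  2.02 -0.05]
130 0.3 -1 [np.float64(1.37), np.float64(1.2), np.float64(1.11), np.float64(1.17), np.float64(1.4), np.float64(1.69), np.float64(1.97), np.float64(2.02)] 0.0 [-0.4   0.72 -0.12  2.19  1.91  2.02 -1.31]
130 0.3 1 [np.float64(1.62), np.float64(1.81), np.float64(1.99), np.float64(2.02), np.float64(2.02), np.float64(2.02), np.float64(2.02), np.float64(2.02)] 0.68 [ 0.89  1.66 -1.43  0.99 -0.45  2.02 -0.12]
```

Run:
```python
from h import *
plan([((.607,-.048,.25),down(110),10)])
```

```text
0.026 m/row 3.58 deg/row
--
[0.0, 0.02, -3.58, 0.0252, 0.0025, -0.006]
[0.0, 0.02, -3.58, 0.025, 0.0041, -0.006]
[0.0, 0.02, -3.58, 0.0247, 0.0057, -0.006]
[0.0, 0.02, -3.58, 0.0243, 0.0072, -0.006]
[0.0, 0.02, -3.58, 0.0238, 0.0087, -0.006]
[0.0, 0.02, -3.58, 0.0232, 0.0102, -0.006]
[0.0, 0.02, -3.58, 0.0225, 0.0116, -0.0059]
[0.0, 0.02, -3.58, 0.0217, 0.013, -0.0059]
[0.0, 0.02, -3.58, 0.0209, 0.0143, -0.0059]
[0.0, 0.02, -3.58, 0.0199, 0.0156, -0.0059]
```

>>> send_rows:
  steps:
    - [0,0,-3.5,0.0125,0.001,-0.006,1]
    - [0,0,-3.5,0.025,0.004,-0.006,1]
    - [0,0,-3.5,0.0245,0.0055,-0.006,1]
    - [0,0,-3.5,0.0245,0.007,-0.006,1]
    - [0,0,-3.5,0.024,0.0085,-0.006,1]
    - [0,0,-3.5,0.023,0.01,-0.006,1]
    - [0,0,-3.5,0.0225,0.0115,-0.006,1]
    - [0,0,-3.5,0.0215,0.013,-0.006,1]
    - [0,0,-3.5,0.02,0.014,-0.006,1]
    - [0,0,-3,0.01,0.008,-0.003,1]

```text
time: 20.65
ee_pos: [0.5992, -0.0475, 0.2541]
eef_rot: [0.562, 0.827, -0.001, 0.001]
ft_force: [-0.1, 0.6, -1.0]
width: 0.0607
```

Run:
```python
from h import *
st();plan([((.607,-.048,.25),down(110,-70),10)])
```

```text
t 20.65 p [ 0.5992 -0.0475  0.2541] x [-0.369  0.929 -0.002] z [ 0.    -0.002 -1.   ] F [-0.1  0.6 -1. ] w 0.0607 q [ 0.66  0.39 -0.86  1.47  0.3   1.41  0.17]
0.0009 m/row 6.99 deg/row
--
[0.1, -6.99, 0.15, -0.0003, 0.0007, 0.0004]
[0.1, -6.99, 0.15, -0.0003, 0.0007, 0.0004]
[0.1, -6.99, 0.15, -0.0002, 0.0007, 0.0005]
[0.1, -6.99, 0.15, -0.0002, 0.0007, 0.0005]
[0.1, -6.99, 0.15, -0.0001, 0.0007, 0.0005]
[0.1, -6.99, 0.15, 0.0, 0.0007, 0.0005]
[0.1, -6.99, 0.15, 0.0, 0.0007, 0.0005]
[0.1, -6.99, 0.15, 0.0001, 0.0007, 0.0005]
[0.1, -6.99, 0.15, 0.0002, 0.0007, 0.0005]
[0.1, -6.99, 0.15, 0.0002, 0.0007, 0.0005]
```

>>> send_rows:
  steps:
    - [0,-3,0,0,0.001,0,1]
    - [0,-6,0,0,0.001,0,1]
    - [0,-6,0,0,0.001,0,1]
    - [0,-6,0,0,0.001,0,1]
    - [0,-6,0,0,0.001,0,1]
    - [0,-6,0,0,0.001,0,1]
    - [0,-6,0,0,0,0,1]
    - [0,-6,0,0,0,0,1]
    - [0,-6,0,0,0,0,1]
    - [0,-4,0,0,0,0,1]

```text
time: 21.65
ee_pos: [0.6066, -0.031, 0.2546]
eef_rot: [0.482, 0.735, -0.261, 0.399]
ft_force: [-0.7, 0.2, -2.2]
width: 0.0608
```

Run:
```python
from h import *
st();plan([((.607,-.048,.24),down(110,-85),5)])
im,d=camera('side');cv2.imwrite('pics/side6.png',im)
```

```text
t 21.65 p [ 0.6066 -0.031   0.2546] x [-0.218  0.5   -0.838] z [ 0.335 -0.768 -0.546] F [-0.7  0.2 -2.2] w 0.0608 q [ 0.12  0.37 -0.75  1.8   1.21  1.54 -0.58]
0.0045 m/row 5.66 deg/row
--
[0.68, -5.61, 0.23, 0.0007, -0.0013, 0.0042]
[0.68, -5.61, 0.23, 0.0011, -0.0012, 0.0042]
[0.68, -5.61, 0.23, 0.0015, -0.0012, 0.004]
[0.68, -5.61, 0.23, 0.0019, -0.0012, 0.0039]
[0.68, -5.61, 0.23, 0.0023, -0.0011, 0.0037]
```

View pics/side6.png

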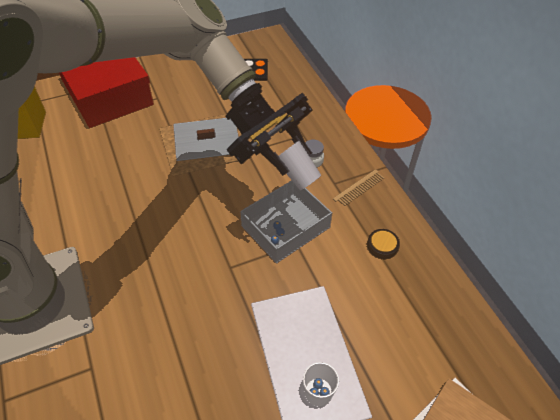

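The side view shows the tumbler at (300,165) tilted over the tin and steady in the jaws, with the arm clear of everything. I'll keep tilting.

>>> send_rows:
  steps:
    - [0.5,-4,0,0.001,-0.001,0.004,1]
    - [0.5,-5,0,0.001,-0.001,0.004,1]
    - [0.5,-5,0,0.002,-0.001,0.004,1]
    - [0.5,-5,0,0.002,-0.001,0.004,1]
    - [0.5,-5,0,0.002,-0.001,0.004,1]
    - [0.5,-4,0,0.002,0,0.002,1]
    - [0,-4,0,0,0,0,1]
    - [0,-4,0,0,0,0,1]
    - [0,-3,0,0,0,0,1]
    - [0,-2,0,0,0,0,1]

```text
time: 22.7
ee_pos: [0.609, -0.0424, 0.2312]
eef_rot: [0.36, 0.546, -0.437, 0.618]
ft_force: [0.5, -0.5, -1.7]
width: 0.0606
```

Run:
```python
from h import *
st();plan([((.607,-.048,.22),down(110,-105),5)])
im,d=camera('side');cv2.imwrite('pics/side7.png',cv2.resize(im[60:300,180:420],None,fx=2.4,fy=2.4))
```

```text
t 22.7 p [ 0.609  -0.0424  0.2312] x [ 0.022 -0.148 -0.989] z [ 0.36  -0.921  0.146] F [ 0.5 -0.5 -1.7] w 0.0606 q [-0.23  0.76 -0.41  1.85  1.67  2.02 -0.95]
0.0025 m/row 1.39 deg/row
--
[0.29, -1.32, 0.32, 0.0024, -0.0007, 0.0006]
[0.29, -1.32, 0.32, 0.0024, -0.0007, 0.0005]
[0.29, -1.32, 0.32, 0.0024, -0.0007, 0.0005]
[0.29, -1.32, 0.32, 0.0024, -0.0007, 0.0004]
[0.29, -1.32, 0.32, 0.0024, -0.0008, 0.0004]
```

View pics/side7.png

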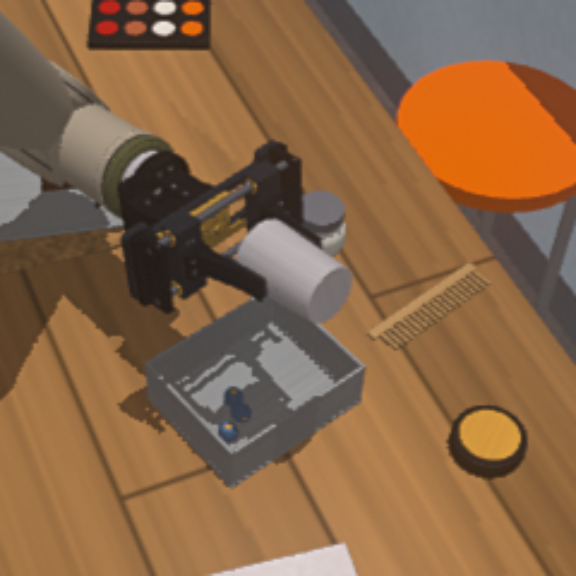

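>>> send_rows:
  steps:
    - [0.3,-3,0.3,0.001,0,0,1]
    - [0.3,-3,0.3,0.001,0,0,1]
    - [0.3,-3,0.3,0.001,0,0,1]
    - [0,-3,0,0,0,0,1]
    - [0,-3,0,0,0,0,1]
    - [0,-2,0,0,0,0,1]
    - [0,0,0,0,0,0,1]
    - [0,0,0,0,0,0,1]
    - [0,0,0,0,0,0,1]
    - [0,0,0,0,0,0,1]

```text
time: 23.75
ee_pos: [0.6107, -0.0418, 0.2247]
eef_rot: [0.303, 0.447, -0.487, 0.686]
ft_force: [-0.4, -0.7, -0.9]
width: 0.0612
```

Run:
```python
from h import *
st()
im,d=camera('side');cv2.imwrite('pics/side8.png',cv2.resize(im[60:300,180:420],None,fx=2.4,fy=2.4))
im,d=camera('wrist');cv2.imwrite('pics/wrist8.png',im)
im,d=camera('top');cv2.imwrite('pics/top8.png',im)
```

```text
t 23.75 p [ 0.6107 -0.0418  0.2247] x [ 0.125 -0.397 -0.909] z [ 0.318 -0.852  0.416] F [-0.4 -0.7 -0.9] w 0.0612 q [-0.51  0.91 -0.02  1.8   1.61  2.04 -1.08]
```

View pics/side8.png

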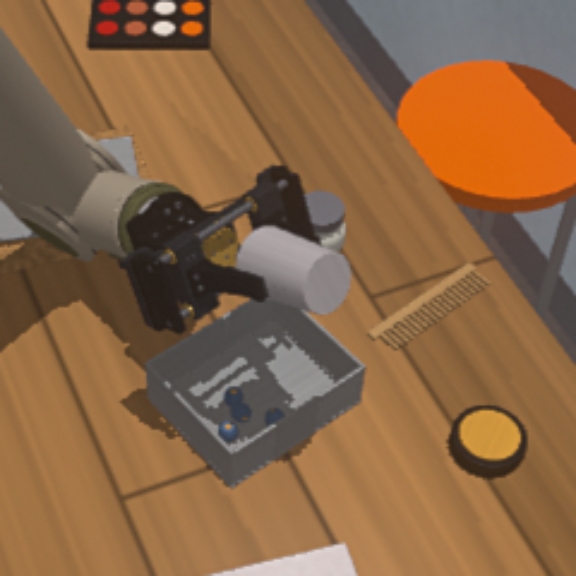

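View pics/wrist8.png

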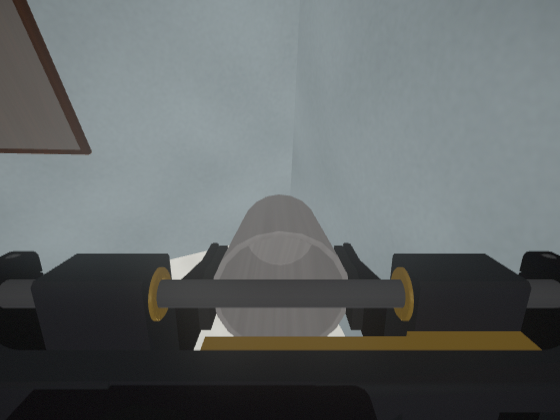

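The tumbler's bead is in the tin at (276,415) in the zoomed view, so four are in, and the wrist camera sees an empty tumbler. I'll rotate back upright.

Run:
```python
from h import *
plan([((.595,-.06,.25),down(105,0),18)])
```

```text
0.0019 m/row 6.37 deg/row
--
[0.23, 6.37, 0.24, -0.001, -0.0012, 0.0012]
[0.23, 6.37, 0.24, -0.0011, -0.0012, 0.0011]
[0.23, 6.37, 0.24, -0.0012, -0.0012, 0.0009]
[0.23, 6.37, 0.24, -0.0013, -0.0012, 0.0008]
[0.23, 6.37, 0.24, -0.0014, -0.0012, 0.0006]
[0.23, 6.37, 0.24, -0.0015, -0.0011, 0.0005]
[0.23, 6.37, 0.24, -0.0015, -0.0011, 0.0003]
[0.23, 6.37, 0.24, -0.0016, -0.0011, 0.0002]
[0.23, 6.37, 0.24, -0.0016, -0.0011, 0.0]
[0.23, 6.37, 0.24, -0.0016, -0.0011, -0.0002]
--
[0.23, 6.37, 0.24, -0.0015, -0.0011, -0.0003]
[0.23, 6.37, 0.24, -0.0015, -0.0011, -0.0005]
[0.23, 6.37, 0.24, -0.0014, -0.0011, -0.0007]
[0.23, 6.37, 0.24, -0.0014, -0.0011, -0.0008]
[0.23, 6.37, 0.24, -0.0013, -0.0011, -0.001]
[0.23, 6.37, 0.24, -0.0012, -0.0011, -0.0011]
[0.23, 6.37, 0.24, -0.001, -0.0011, -0.0012]
[0.23, 6.37, 0.24, -0.0009, -0.0011, -0.0013]
```

>>> send_rows:
  steps:
    - [0.2,4,0.2,-0.001,-0.001,0.001,1]
    - [0.2,7,0.2,-0.001,-0.001,0.001,1]
    - [0.2,7,0.2,-0.001,-0.001,0.001,1]
    - [0.2,7,0.2,-0.0015,-0.001,0.001,1]
    - [0.2,7,0.2,-0.0015,-0.001,0,1]
    - [0.2,7,0.2,-0.0015,-0.001,0,1]
    - [0.2,7,0.2,-0.0015,-0.001,0,1]
    - [0.2,7,0.2,-0.0015,-0.001,0,1]
    - [0.2,7,0.2,-0.0015,-0.001,0,1]
    - [0.2,7,0.2,-0.0015,-0.001,0,1]

```text
time: 24.9
ee_pos: [0.6012, -0.0464, 0.2374]
eef_rot: [0.541, 0.748, -0.223, 0.312]
ft_force: [-1.0, -0.3, -2.4]
width: 0.0609
```

Run:
```python
from h import *
st();plan([((.595,-.07,.25),down(100,0),9)])
```

```text
t 24.9 p [ 0.6012 -0.0464  0.2374] x [-0.219  0.67  -0.709] z [ 0.226 -0.672 -0.705] F [-1.  -0.3 -2.4] w 0.0609 q [-0.13  0.28 -0.32  1.76  0.89  1.36 -0.44]
0.0031 m/row 5.1 deg/row
--
[0.39, 5.01, 0.87, -0.0026, -0.0015, 0.0006]
[0.39, 5.01, 0.87, -0.0027, -0.0014, 0.0004]
[0.39, 5.01, 0.87, -0.0027, -0.0014, 0.0002]
[0.39, 5.01, 0.87, -0.0027, -0.0013, -0.0001]
[0.39, 5.01, 0.87, -0.0027, -0.0013, -0.0003]
[0.39, 5.01, 0.87, -0.0027, -0.0013, -0.0005]
[0.39, 5.01, 0.87, -0.0027, -0.0012, -0.0007]
[0.39, 5.01, 0.87, -0.0026, -0.0012, -0.001]
[0.39, 5.01, 0.87, -0.0026, -0.0012, -0.0012]
```

>>> send_rows:
  steps:
    - [0.4,5,0.9,-0.0025,-0.0015,0,1]
    - [0.4,5,0.9,-0.0025,-0.0015,0,1]
    - [0.4,5,0.9,-0.0025,-0.0015,0,1]
    - [0.4,5,0.9,-0.0025,-0.0015,0,1]
    - [0.4,5,0.9,-0.0025,-0.0015,0,1]
    - [0.4,5,0.9,-0.0025,-0.0015,-0.001,1]
    - [0.4,5,0.9,-0.0025,-0.001,-0.001,1]
    - [0.4,4,0.9,-0.0025,-0.001,-0.001,1]
    - [0.4,3,0.5,-0.0025,-0.001,-0.001,1]
    - [0,0,0,0,0,0,1]

```text
time: 25.9
ee_pos: [0.5908, -0.0748, 0.257]
eef_rot: [0.647, 0.762, -0.006, 0.01]
ft_force: [0.9, 0.0, -1.6]
width: 0.0611
```

Run:
```python
from h import *
st();plan([((.52,-.283,.16),down(80,0),10)])
```

```text
t 25.9 p [ 0.5908 -0.0748  0.257 ] x [-0.163  0.986 -0.023] z [ 0.008 -0.022 -1.   ] F [ 0.9  0.  -1.6] w 0.0611 q [ 0.26  0.26 -0.27  1.52  0.09  1.36  0.14]
0.024 m/row 1.94 deg/row
--
[0.05, 0.12, 1.94, -0.0192, -0.0104, 0.0101]
[0.05, 0.12, 1.94, -0.0195, -0.0098, 0.0101]
[0.05, 0.12, 1.94, -0.0199, -0.0091, 0.01]
[0.05, 0.12, 1.94, -0.0202, -0.0084, 0.01]
[0.05, 0.12, 1.94, -0.0205, -0.0077, 0.01]
[0.05, 0.12, 1.94, -0.0208, -0.007, 0.0099]
[0.05, 0.12, 1.94, -0.021, -0.0063, 0.0099]
[0.05, 0.12, 1.94, -0.0212, -0.0056, 0.0098]
[0.05, 0.12, 1.94, -0.0214, -0.0048, 0.0098]
[0.05, 0.12, 1.94, -0.0216, -0.0041, 0.0097]
```

>>> send_rows:
  steps:
    - [0,0.1,2,-0.012,-0.006,0.004,1]
    - [0,0.1,2,-0.02,-0.01,0.008,1]
    - [0,0.1,2,-0.02,-0.009,0.01,1]
    - [0,0.1,2,-0.02,-0.0085,0.01,1]
    - [0,0.1,2,-0.0205,-0.008,0.01,1]
    - [0,0.1,2,-0.021,-0.007,0.01,1]
    - [0,0.1,2,-0.021,-0.006,0.01,1]
    - [0,0.1,2,-0.021,-0.0055,0.01,1]
    - [0,0.1,2,-0.02,-0.005,0.01,1]
    - [0,0.1,1,-0.01,-0.002,0.005,1]

```text
time: 26.9
ee_pos: [0.5153, -0.2782, 0.1636]
eef_rot: [0.773, 0.635, -0.0, 0.005]
ft_force: [0.8, 0.1, -1.5]
width: 0.0612
```

Run:
```python
from h import *
st();plan([((.52,-.283,.085),down(80,0),5)])
im,d=camera('side');cv2.imwrite('pics/side9.png',im)
```

```text
t 26.9 p [ 0.5153 -0.2782  0.1636] x [ 0.195  0.981 -0.006] z [ 0.006 -0.008 -1.   ] F [ 0.8  0.1 -1.5] w 0.0612 q [ 0.5   0.3  -0.1   1.67  0.04  1.17  0.19]
0.0158 m/row 0.27 deg/row
--
[0.08, 0.07, -0.24, -0.0007, 0.001, 0.0157]
[0.08, 0.07, -0.24, -0.0007, 0.001, 0.0157]
[0.08, 0.07, -0.24, -0.0007, 0.001, 0.0157]
[0.08, 0.07, -0.24, -0.0007, 0.0011, 0.0157]
[0.08, 0.07, -0.24, -0.0008, 0.0011, 0.0157]
```

View pics/side9.png

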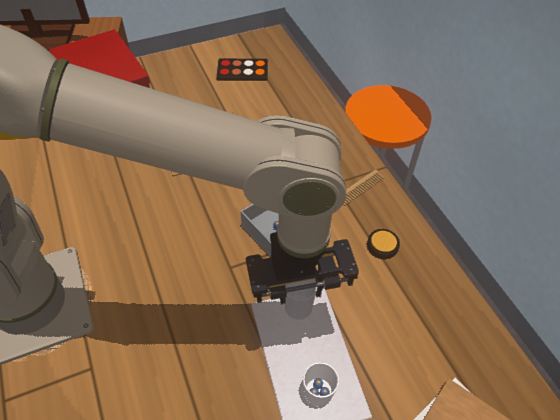

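>>> send_rows:
  steps:
    - [0,0,0,-0.001,0.001,0.012,1]
    - [0,0,0,-0.001,0.001,0.022,1]
    - [0,0,0,-0.001,0.001,0.022,1]
    - [0,0,0,-0.001,0.001,0.014,1]
    - [0,0,0,0,0,0.008,1]
    - [0,0,0,0,0,0.004,1]
    - [0,0,0,0,0,0.002,1]
    - [0,0,0,0,0,0,1]
    - [0,0,0,0,0,0,1]
    - [0,0,0,0,0,0,1]

```text
time: 27.95
ee_pos: [0.5237, -0.2805, 0.077]
eef_rot: [0.771, 0.637, 0.002, 0.006]
ft_force: [-1.0, -0.7, -1.9]
width: 0.061
```

Run:
```python
from h import *
st()
```

```text
t 27.95 p [ 0.5237 -0.2805  0.077 ] x [ 0.188  0.982 -0.005] z [ 0.012 -0.007 -1.   ] F [-1.  -0.7 -1.9] w 0.061 q [ 0.5   0.4  -0.1   1.73  0.05  1.    0.19]
```

>>> send_rows:
  steps:
    - [0.4,0.5,0,0,0,0.003,1]
    - [0,0,0,0,0,0.003,1]
    - [0,0,0,0,0,0.002,1]
    - [0,0,0,0,0,0,1]
    - [0,0,0,0,0,0,1]
    - [0,0,0,0,0,0,1]
    - [0,0,0,0,0,0,1]
    - [0,0,0,0,0,0,1]
    - [0,0,0,0,0,0,1]
    - [0,0,0,0,0,0,1]

```text
time: 28.95
ee_pos: [0.5246, -0.2807, 0.0704]
eef_rot: [0.771, 0.637, 0.004, 0.001]
ft_force: [-1.1, 0.6, 1.1]
width: 0.0609
```

Run:
```python
from h import *
st()
```

```text
t 28.95 p [ 0.5246 -0.2807  0.0704] x [0.189 0.982 0.005] z [ 0.008  0.003 -1.   ] F [-1.1  0.6  1.1] w 0.0609 q [ 0.5   0.41 -0.11  1.73  0.04  1.    0.19]
```

Contact felt (vertical force went from −1.9 to +1.1 N). Now I'll release and rise.

>>> send_rows:
  steps:
    - [0,0,0,0,0,0.001,0.2]
    - [0,0,0,0,0,0,-1]
    - [0,0,0,0,0,0,-1]
    - [0,0,0,0,0,0,-1]
    - [0,0,0,0,0,-0.01,-1]
    - [0,0,0,0,0,-0.02,-1]
    - [0,0,0,0,0,-0.025,-1]
    - [0,0,0,0,0,-0.025,-1]
    - [0,0,0,0,0,-0.02,-1]
    - [0,0,0,0,0,-0.005,-1]

```text
time: 29.95
ee_pos: [0.5236, -0.2811, 0.1807]
eef_rot: [0.771, 0.637, 0.004, 0.001]
ft_force: [0.4, -0.7, -0.3]
width: 0.0874
```

Run:
```python
from h import *
st();plan([((.4965,-.4195,.16),down(58),8)])
im,d=camera('side');cv2.imwrite('pics/side10.png',im)
im,d=camera('wrist');cv2.imwrite('pics/wrist10.png',im)
```

```text
t 29.95 p [ 0.5236 -0.2811  0.1807] x [0.189 0.982 0.005] z [ 0.009  0.003 -1.   ] F [ 0.4 -0.7 -0.3] w 0.0874 q [ 0.51  0.3  -0.11  1.63  0.03  1.21  0.21]
0.0178 m/row 2.64 deg/row
--
[0.05, -0.04, 2.64, -0.0176, -0.0001, 0.0025]
[0.05, -0.04, 2.64, -0.0176, 0.0007, 0.0025]
[0.05, -0.04, 2.64, -0.0176, 0.0015, 0.0025]
[0.05, -0.04, 2.64, -0.0175, 0.0024, 0.0025]
[0.05, -0.04, 2.64, -0.0174, 0.0032, 0.0026]
[0.05, -0.04, 2.64, -0.0172, 0.004, 0.0026]
[0.05, -0.04, 2.64, -0.017, 0.0047, 0.0026]
[0.05, -0.04, 2.64, -0.0167, 0.0055, 0.0026]
```

View pics/wrist10.png

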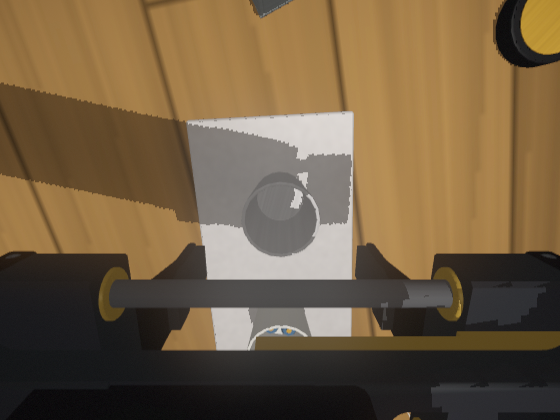

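View pics/side10.png

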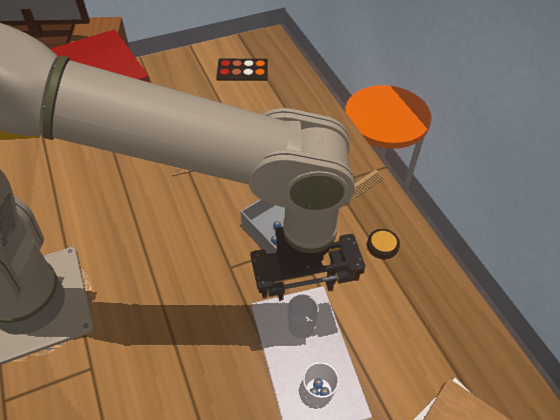

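The tumbler stands empty and upright on the tray at (282,215) in the wrist view, and the cup is unmoved at (321,381) in the side view. The cup is next.

>>> send_rows:
  steps:
    - [0,0,2.6,-0.01,0,0.002,-1]
    - [0,0,2.6,-0.0175,0.0005,0.002,-1]
    - [0,0,2.6,-0.0175,0.0015,0.002,-1]
    - [0,0,2.6,-0.0175,0.0025,0.002,-1]
    - [0,0,2.6,-0.0175,0.003,0.002,-1]
    - [0,0,2.6,-0.017,0.004,0.002,-1]
    - [0,0,2.6,-0.017,0.005,0.002,-1]
    - [0,0,2,-0.013,0.005,0.002,-1]
    - [0,0,1,-0.006,0.002,0.001,-1]
    - [0,0,0,0,0,0,-1]

```text
time: 31.05
ee_pos: [0.4891, -0.4282, 0.1534]
eef_rot: [0.884, 0.467, 0.001, -0.003]
ft_force: [0.3, 0.8, -0.3]
width: 0.0872
```

Run:
```python
from h import *
st();plan([((.4965,-.4195,.054),down(58),5)])
im,d=camera('wrist');cv2.imwrite('pics/wrist11.png',im)
```

```text
t 31.05 p [ 0.4891 -0.4282  0.1534] x [0.564 0.826 0.004] z [-0.001  0.006 -1.   ] F [ 0.3  0.8 -0.3] w 0.0872 q [ 0.63  0.44  0.03  1.49 -0.02  1.21  0.06]
0.02 m/row 0.47 deg/row
--
[-0.05, -0.05, -0.46, 0.0022, 0.0003, 0.0199]
[-0.05, -0.05, -0.46, 0.0022, 0.0003, 0.0199]
[-0.05, -0.05, -0.46, 0.0022, 0.0003, 0.0199]
[-0.05, -0.05, -0.46, 0.0022, 0.0003, 0.0199]
[-0.05, -0.05, -0.46, 0.0022, 0.0003, 0.0199]
```

View pics/wrist11.png

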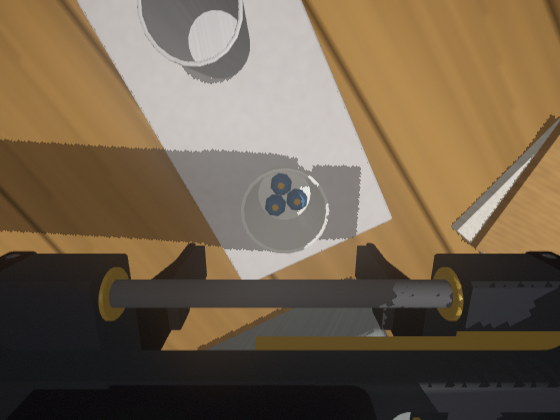

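Three beads lie in the cup. Its rim is centred at (285,209), between the jaws. I'll centre on it and descend.

>>> send_rows:
  steps:
    - [0,0,0,0.005,0.001,0.003,-1]
    - [0,0,0,0.004,0.001,0.015,-1]
    - [0,0,0,0.001,0,0.022,-1]
    - [0,0,0,0,0,0.022,-1]
    - [0,0,0,0,0,0.018,-1]
    - [0,0,0,0,0,0.01,-1]
    - [0,0,0,0,0,0.004,-1]
    - [0,0,0,0,0,0,-1]
    - [0,0,0,0,0,0,-1]
    - [0,0,0,0,0,0,-1]

```text
time: 32.1
ee_pos: [0.503, -0.4103, 0.0537]
eef_rot: [0.881, 0.473, 0.003, -0.004]
ft_force: [0.3, -1.1, 0.2]
width: 0.087
```

Run:
```python
from h import *
st()
```

```text
t 32.1 p [ 0.503  -0.4103  0.0537] x [0.552 0.834 0.009] z [ 0.002  0.009 -1.   ] F [ 0.3 -1.1  0.2] w 0.087 q [ 0.61  0.54  0.01  1.58 -0.02  1.03  0.04]
```

>>> send_rows:
  steps:
    - [0,0,0,-0.004,0,0,-1]
    - [0,0,0,-0.004,0,0,-1]
    - [0,0,0,-0.002,0,0,-1]
    - [0,0,0,0,0,0,-1]
    - [0,0,0,0,0,0,-1]
    - [0,0,0,0,0,0,-1]
    - [0,0,0,0,0,0,-1]
    - [0,0,0,0,0,0,-1]
    - [0,0,0,0,0,0,-1]
    - [0,0,0,0,0,0,-1]

```text
time: 33.1
ee_pos: [0.4977, -0.4205, 0.0558]
eef_rot: [0.881, 0.473, 0.004, -0.002]
ft_force: [-0.0, 0.5, -0.1]
width: 0.0873
```

Run:
```python
from h import *
st()
```

```text
t 33.1 p [ 0.4977 -0.4205  0.0558] x [0.552 0.834 0.009] z [ 0.005  0.007 -1.   ] F [-0.   0.5 -0.1] w 0.0873 q [ 0.63  0.54  0.01  1.57 -0.02  1.03  0.06]
```

>>> send_rows:
  steps:
    - [0,0,0,0,0,0.001,1]
    - [0,0,0,0,0,0,1]
    - [0,0,0,0,0,0,1]
    - [0,0,0,0,0,0,1]
    - [0,0,0,0,0,0,1]
    - [0,0,0,0,0,-0.01,1]
    - [0,0,0,0,0,-0.025,1]
    - [0,0,0,0,0,-0.035,1]
    - [0,0,0,0,0,-0.035,1]
    - [0,0,0,0,0,-0.035,1]

```text
time: 34.1
ee_pos: [0.4939, -0.4191, 0.1944]
eef_rot: [0.881, 0.473, 0.001, -0.008]
ft_force: [0.9, -0.6, -1.2]
width: 0.0646
```

Run:
```python
from h import *
st();plan([((.6,-.05,.27),down(110),17)])
```

```text
t 34.1 p [ 0.4939 -0.4191  0.1944] x [0.552 0.834 0.01 ] z [-0.005  0.015 -1.   ] F [ 0.9 -0.6 -1.2] w 0.0646 q [ 0.62  0.41  0.02  1.45 -0.02  1.29  0.06]
0.023 m/row 3.15 deg/row
--
[-0.02, -0.05, -3.15, 0.0216, -0.0068, -0.0042]
[-0.02, -0.05, -3.15, 0.0219, -0.0056, -0.0042]
[-0.02, -0.05, -3.15, 0.0222, -0.0044, -0.0042]
[-0.02, -0.05, -3.15, 0.0224, -0.0032, -0.0042]
[-0.02, -0.05, -3.15, 0.0225, -0.002, -0.0042]
[-0.02, -0.05, -3.15, 0.0226, -0.0007, -0.0043]
[-0.02, -0.05, -3.15, 0.0226, 0.0005, -0.0043]
[-0.02, -0.05, -3.15, 0.0225, 0.0018, -0.0043]
[-0.02, -0.05, -3.15, 0.0224, 0.003, -0.0043]
[-0.02, -0.05, -3.15, 0.0222, 0.0042, -0.0043]
--
[-0.02, -0.05, -3.15, 0.0219, 0.0054, -0.0044]
[-0.02, -0.05, -3.15, 0.0216, 0.0066, -0.0044]
[-0.02, -0.05, -3.15, 0.0212, 0.0078, -0.0044]
[-0.02, -0.05, -3.15, 0.0207, 0.009, -0.0044]
[-0.02, -0.05, -3.15, 0.0202, 0.0101, -0.0044]
[-0.02, -0.05, -3.15, 0.0196, 0.0112, -0.0044]
[-0.02, -0.05, -3.15, 0.019, 0.0123, -0.0044]
```

>>> send_rows:
  steps:
    - [0,0,-3,0.012,-0.004,-0.006,1]
    - [0,0,-3,0.022,-0.0055,-0.006,1]
    - [0,0,-3,0.022,-0.0045,-0.006,1]
    - [0,0,-3,0.0225,-0.003,-0.006,1]
    - [0,0,-3,0.0225,-0.002,-0.006,1]
    - [0,0,-3,0.0225,-0.0005,-0.005,1]
    - [0,0,-3,0.0225,0.0005,-0.004,1]
    - [0,0,-3,0.0225,0.002,-0.004,1]
    - [0,0,-3,0.0225,0.003,-0.003,1]
    - [0,0,-3,0.022,0.004,-0.003,1]

```text
time: 35.1
ee_pos: [0.5574, -0.1968, 0.2541]
eef_rot: [0.715, 0.699, 0.003, -0.004]
ft_force: [1.1, 0.6, -1.5]
width: 0.0642
```

Run:
```python
from h import *
st();plan([((.605,-.055,.25),down(110),8)])
```

```text
t 35.1 p [ 0.5574 -0.1968  0.2541] x [0.023 1.    0.011] z [-0.002  0.011 -1.   ] F [ 1.1  0.6 -1.5] w 0.0642 q [ 0.41  0.26 -0.17  1.52  0.04  1.37  0.21]
0.0187 m/row 2.67 deg/row
--
[0.0, -0.08, -2.67, 0.0178, 0.0055, 0.0007]
[0.0, -0.08, -2.67, 0.0176, 0.0064, 0.0007]
[0.0, -0.08, -2.67, 0.0173, 0.0072, 0.0006]
[0.0, -0.08, -2.67, 0.0169, 0.008, 0.0006]
[0.0, -0.08, -2.67, 0.0165, 0.0087, 0.0006]
[0.0, -0.08, -2.67, 0.0161, 0.0095, 0.0006]
[0.0, -0.08, -2.67, 0.0156, 0.0102, 0.0006]
[0.0, -0.08, -2.67, 0.0151, 0.011, 0.0005]
```

>>> send_rows:
  steps:
    - [0,0,-2.7,0.018,0.0055,0.0005,1]
    - [0,0,-2.7,0.0175,0.0065,0.0005,1]
    - [0,0,-2.7,0.017,0.007,0.0005,1]
    - [0,0,-2.7,0.017,0.008,0.0005,1]
    - [0,0,-2.7,0.0165,0.0085,0.0005,1]
    - [0,0,-2.7,0.016,0.0095,0.0005,1]
    - [0,0,-2.7,0.013,0.009,0.0005,1]
    - [0,0,-1.5,0.008,0.006,0.0005,1]
    - [0,0,0,0.001,0.001,0,1]
    - [0,0,0,0,0,0,1]

```text
time: 36.1
ee_pos: [0.6043, -0.0492, 0.2504]
eef_rot: [0.565, 0.825, 0.004, -0.005]
ft_force: [0.0, -1.0, -3.1]
width: 0.064
```

Run:
```python
from h import *
st();plan([((.605,-.05,.235),down(110,-80),14)])
im,d=camera('top');cv2.imwrite('pics/top12.png',im)
```

```text
t 36.1 p [ 0.6043 -0.0492  0.2504] x [-0.362  0.932  0.012] z [-0.003  0.012 -1.   ] F [ 0.  -1.  -3.1] w 0.064 q [ 0.25  0.31 -0.3   1.48  0.08  1.37  0.32]
0.0011 m/row 5.76 deg/row
--
[0.07, -5.76, 0.07, -0.0001, 0.0, 0.0011]
[0.07, -5.76, 0.07, 0.0, 0.0, 0.0011]
[0.07, -5.76, 0.07, 0.0001, 0.0, 0.0011]
[0.07, -5.76, 0.07, 0.0002, 0.0, 0.0011]
[0.07, -5.76, 0.07, 0.0004, 0.0, 0.001]
[0.07, -5.76, 0.07, 0.0005, 0.0, 0.001]
[0.07, -5.76, 0.07, 0.0006, 0.0, 0.001]
[0.07, -5.76, 0.07, 0.0007, 0.0, 0.0009]
[0.07, -5.76, 0.07, 0.0007, 0.0, 0.0008]
[0.07, -5.76, 0.07, 0.0008, 0.0, 0.0007]
--
[0.07, -5.76, 0.07, 0.0009, 0.0, 0.0007]
[0.07, -5.76, 0.07, 0.0009, 0.0, 0.0006]
[0.07, -5.76, 0.07, 0.001, 0.0, 0.0005]
[0.07, -5.76, 0.07, 0.001, 0.0, 0.0004]
```

View pics/top12.png

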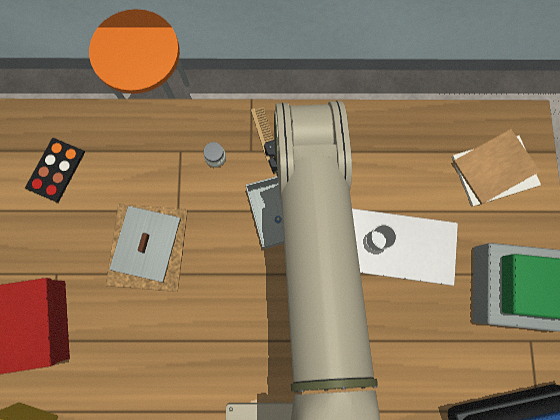

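>>> send_rows:
  steps:
    - [0,-3,0,0,0,0.001,1]
    - [0,-6,0,0,0,0.001,1]
    - [0,-6,0,-0.001,0,0.001,1]
    - [0,-6,0,-0.001,0,0.001,1]
    - [0,-6,0,-0.001,0,0.001,1]
    - [0,-6,0,-0.001,0,0.001,1]
    - [0,-6,0,-0.001,0,0.001,1]
    - [0,-6,0,-0.001,0,0.001,1]
    - [0,-6,0,0,0,0.001,1]
    - [0,-5,0,0,0,0.001,1]

```text
time: 37.15
ee_pos: [0.6087, -0.0728, 0.2502]
eef_rot: [0.507, 0.715, -0.271, 0.399]
ft_force: [-0.5, -0.4, -2.2]
width: 0.0648
```

Run:
```python
from h import *
st();plan([((.609,-.055,.23),down(110,-82),5)])
```

```text
t 37.15 p [ 0.6087 -0.0728  0.2502] x [-0.168  0.508 -0.845] z [ 0.296 -0.791 -0.535] F [-0.5 -0.4 -2.2] w 0.0648 q [-0.19  0.3  -0.29  1.83  1.11  1.41 -0.57]
0.0054 m/row 4.88 deg/row
--
[0.05, -4.87, -0.2, 0.0052, 0.0012, -0.0006]
[0.05, -4.87, -0.2, 0.0051, 0.0012, -0.0011]
[0.05, -4.87, -0.2, 0.005, 0.0012, -0.0015]
[0.05, -4.87, -0.2, 0.0049, 0.0012, -0.0019]
[0.05, -4.87, -0.2, 0.0047, 0.0013, -0.0023]
```

>>> send_rows:
  steps:
    - [0,-2,0,0.005,0.001,-0.001,1]
    - [0,-3,0,0.005,0.001,-0.001,1]
    - [0,-3,0,0.005,0.001,-0.002,1]
    - [0,-4,0,0.004,0.001,-0.002,1]
    - [0,-4,0,0.003,0.001,-0.002,1]
    - [0,-4,0,0.002,0,-0.001,1]
    - [0,-3,0,0,0,0,1]
    - [0,-2,0,0,0,0,1]
    - [0,0,0,0,0,0,1]
    - [0,0,0,0,0,0,1]

```text
time: 38.15
ee_pos: [0.6071, -0.0594, 0.2315]
eef_rot: [0.437, 0.603, -0.38, 0.548]
ft_force: [0.3, 0.2, -1.4]
width: 0.0646
```

Run:
```python
from h import *
st();plan([((.609,-.05,.23),down(110,-105),8)])
im,d=camera('side');cv2.imwrite('pics/side13.png',cv2.resize(im[60:300,180:420],None,fx=2.4,fy=2.4))
```

```text
t 38.15 p [ 0.6071 -0.0594  0.2315] x [-0.016  0.112 -0.994] z [ 0.329 -0.938 -0.111] F [ 0.3  0.2 -1.4] w 0.0646 q [-0.38  0.57 -0.21  1.87  1.41  1.71 -0.91]
0.0012 m/row 2.67 deg/row
--
[-0.11, -2.67, -0.15, 0.0003, 0.0006, -0.001]
[-0.11, -2.67, -0.15, 0.0003, 0.0006, -0.001]
[-0.11, -2.67, -0.15, 0.0002, 0.0006, -0.001]
[-0.11, -2.67, -0.15, 0.0002, 0.0006, -0.001]
[-0.11, -2.67, -0.15, 0.0001, 0.0006, -0.001]
[-0.11, -2.67, -0.15, 0.0001, 0.0006, -0.001]
[-0.11, -2.67, -0.15, 0.0, 0.0006, -0.001]
[-0.11, -2.67, -0.15, 0.0, 0.0006, -0.001]
```

View pics/side13.png

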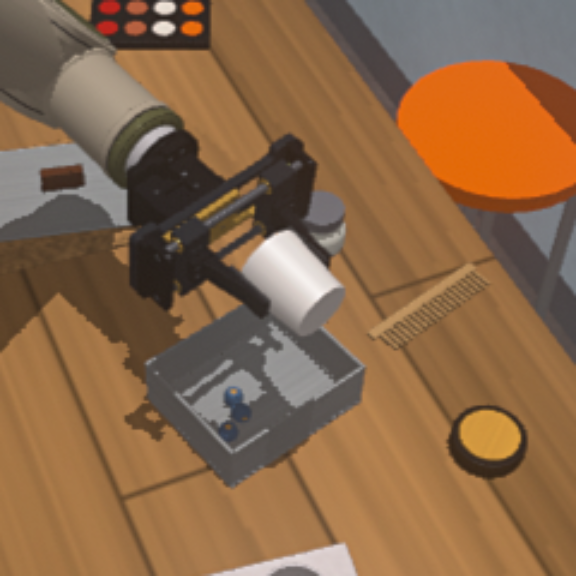

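>>> send_rows:
  steps:
    - [0,-2,0,0,0.0005,-0.002,1]
    - [0,-3,0,0,0.0005,-0.002,1]
    - [0,-3,0,0,0.0005,-0.002,1]
    - [0,-3,0,0,0.0005,-0.002,1]
    - [0,-3,0,0,0.0005,0,1]
    - [0,-3,0,0,0,0,1]
    - [0,-3,0,0,0,0,1]
    - [0,-3,0,0,0,0,1]
    - [0,-3,0,0,0,0,1]
    - [0,0,0,0,0,0,1]

```text
time: 39.2
ee_pos: [0.6081, -0.0493, 0.2372]
eef_rot: [0.339, 0.453, -0.469, 0.678]
ft_force: [0.1, -0.9, -1.8]
width: 0.0646
```

Run:
```python
from h import *
st();plan([((.609,-.05,.23),down(110,-115),5)])
im,d=camera('side');cv2.imwrite('pics/side14.png',cv2.resize(im[60:300,180:420],None,fx=2.4,fy=2.4))
im,d=camera('wrist');cv2.imwrite('pics/wrist14.png',im)
```

```text
t 39.2 p [ 0.6081 -0.0493  0.2372] x [ 0.151 -0.329 -0.932] z [ 0.297 -0.885  0.36 ] F [ 0.1 -0.9 -1.8] w 0.0646 q [-0.51  0.86 -0.03  1.81  1.58  2.01 -1.09]
0.0015 m/row 0.89 deg/row
--
[-0.28, -0.78, -0.32, 0.0014, 0.0001, -0.0003]
[-0.28, -0.78, -0.32, 0.0014, 0.0001, -0.0004]
[-0.28, -0.78, -0.32, 0.0014, 0.0001, -0.0004]
[-0.28, -0.78, -0.32, 0.0014, 0.0001, -0.0004]
[-0.28, -0.78, -0.32, 0.0014, 0.0001, -0.0004]
```

View pics/side14.png

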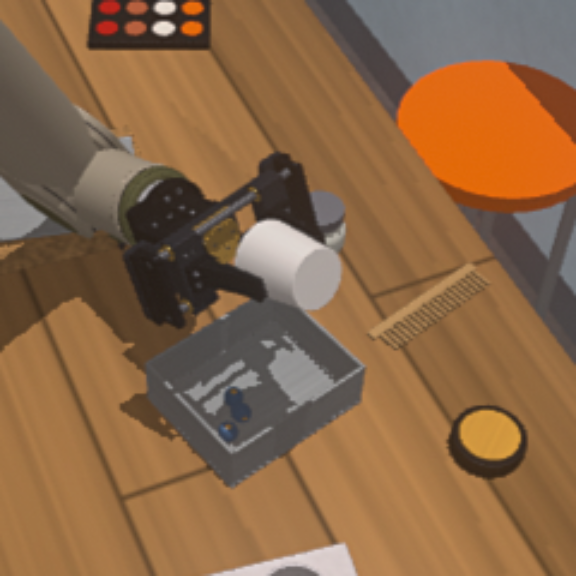

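View pics/wrist14.png

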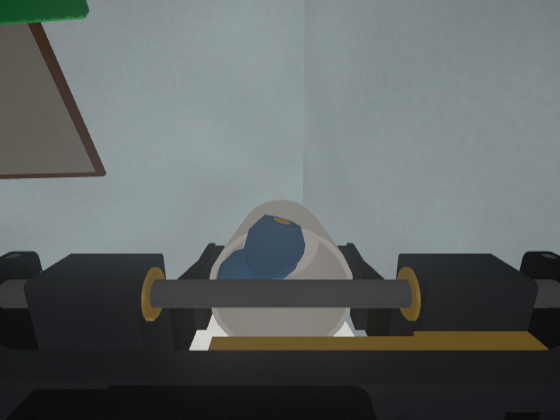

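Two or more beads are still sliding in the cup, at (270,250) in the wrist view. I'll tilt a little more and give them time.

>>> send_rows:
  steps:
    - [0,-2,0,0.001,0,0,1]
    - [0,-2,0,0.001,0,0,1]
    - [0,-2,0,0.001,0,0,1]
    - [0,-2,0,0,0,0,1]
    - [0,0,0,0,0,0,1]
    - [0,0,0,0,0,0,1]
    - [0,0,0,0,0,0,1]
    - [0,0,0,0,0,0,1]
    - [0,0,0,0,0,0,1]
    - [0,0,0,0,0,0,1]

```text
time: 40.3
ee_pos: [0.61, -0.0483, 0.2403]
eef_rot: [0.314, 0.405, -0.485, 0.708]
ft_force: [1.0, 0.5, -0.9]
width: 0.0644
```

Run:
```python
from h import *
st()
im,d=camera('side');cv2.imwrite('pics/side15.png',cv2.resize(im[60:300,180:420],None,fx=2.4,fy=2.4))
im,d=camera('wrist');cv2.imwrite('pics/wrist15.png',im)
```

```text
t 40.3 p [ 0.61   -0.0483  0.2403] x [ 0.201 -0.434 -0.878] z [ 0.269 -0.838  0.475] F [ 1.   0.5 -0.9] w 0.0644 q [-0.59  0.94  0.1   1.78  1.57  2.03 -1.14]
```

View pics/side15.png

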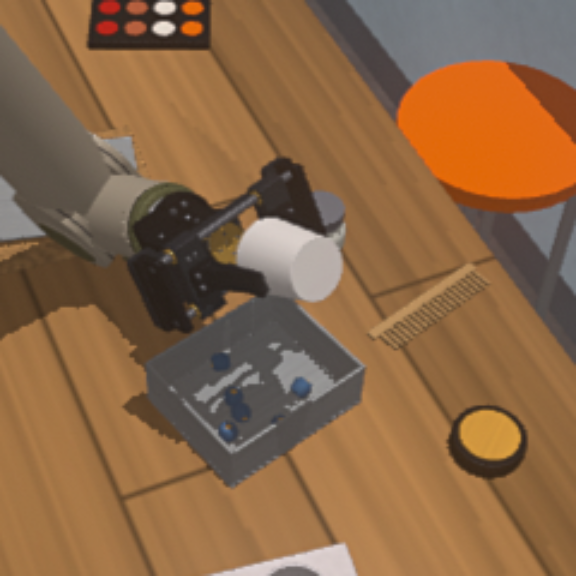

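View pics/wrist15.png

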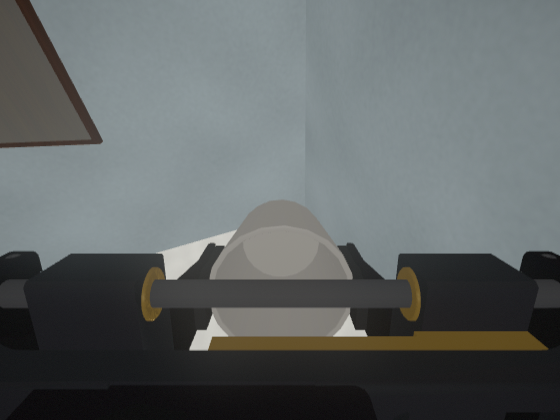

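The cup is empty. The tin shows beads at (220,360), (302,386), (233,395), (240,410), (228,431) and (278,420), with the rest hidden by the near wall; I'll check from above. Rotating back upright.

>>> send_rows:
  steps:
    - [0.2,4,0.2,-0.001,-0.001,0.001,1]
    - [0.2,7,0.2,-0.001,-0.001,0.001,1]
    - [0.2,7,0.2,-0.001,-0.001,0.001,1]
    - [0.2,7,0.2,-0.0015,-0.001,0.001,1]
    - [0.2,7,0.2,-0.0015,-0.001,0,1]
    - [0.2,7,0.2,-0.0015,-0.001,0,1]
    - [0.2,7,0.2,-0.0015,-0.001,0,1]
    - [0.2,7,0.2,-0.0015,-0.001,0,1]
    - [0.2,7,0.2,-0.0015,-0.001,0,1]
    - [0.2,7,0.2,-0.0015,-0.001,0,1]

```text
time: 41.4
ee_pos: [0.5995, -0.0519, 0.2505]
eef_rot: [0.547, 0.726, -0.216, 0.355]
ft_force: [0.4, -0.7, -1.2]
width: 0.0644
```

Run:
```python
from h import *
st();plan([((.595,-.08,.25),down(100,0),9)])
```

```text
t 41.4 p [ 0.5995 -0.0519  0.2505] x [-0.149  0.642 -0.752] z [ 0.279 -0.702 -0.655] F [ 0.4 -0.7 -1.2] w 0.0644 q [-0.28  0.24 -0.17  1.81  0.93  1.33 -0.52]
0.0032 m/row 5.49 deg/row
--
[0.82, 5.4, 0.62, -0.0019, -0.0014, 0.0021]
[0.82, 5.4, 0.62, -0.0021, -0.0014, 0.0019]
[0.82, 5.4, 0.62, -0.0023, -0.0013, 0.0017]
[0.82, 5.4, 0.62, -0.0024, -0.0013, 0.0015]
[0.82, 5.4, 0.62, -0.0026, -0.0012, 0.0013]
[0.82, 5.4, 0.62, -0.0027, -0.0012, 0.0011]
[0.82, 5.4, 0.62, -0.0028, -0.0011, 0.0008]
[0.82, 5.4, 0.62, -0.0029, -0.0011, 0.0006]
[0.82, 5.4, 0.62, -0.003, -0.0011, 0.0003]
```

>>> send_rows:
  steps:
    - [0.8,5.4,0.6,-0.002,-0.0015,0.002,1]
    - [0.8,5.4,0.6,-0.002,-0.0015,0.002,1]
    - [0.8,5.4,0.6,-0.0025,-0.0015,0.0015,1]
    - [0.8,5.4,0.6,-0.0025,-0.0015,0.0015,1]
    - [0.8,5.4,0.6,-0.0025,-0.001,0.001,1]
    - [0.8,5.4,0.6,-0.0025,-0.001,0.001,1]
    - [0.8,5.4,0.6,-0.003,-0.001,0.001,1]
    - [0.8,5,0.6,-0.003,-0.001,0.0005,1]
    - [0.5,3,0.3,-0.003,-0.001,0,1]
    - [0,0,0,0,0,0,1]

```text
time: 42.4
ee_pos: [0.5923, -0.0858, 0.2552]
eef_rot: [0.642, 0.766, -0.001, 0.008]
ft_force: [-0.2, -0.0, -1.6]
width: 0.0644
```

Run:
```python
from h import *
st();plan([((.505,-.405,.16),down(65),18)])
im,d=camera('side');cv2.imwrite('pics/side16.png',im)
```

```text
t 42.4 p [ 0.5923 -0.0858  0.2552] x [-0.175  0.984 -0.013] z [ 0.01  -0.012 -1.   ] F [-0.2 -0.  -1.6] w 0.0644 q [ 0.13  0.26 -0.08  1.52  0.03  1.35  0.22]
0.0191 m/row 1.95 deg/row
--
[0.04, 0.03, 1.95, -0.0165, -0.0079, 0.0054]
[0.04, 0.03, 1.95, -0.0168, -0.0074, 0.0054]
[0.04, 0.03, 1.95, -0.017, -0.0068, 0.0054]
[0.04, 0.03, 1.95, -0.0173, -0.0062, 0.0054]
[0.04, 0.03, 1.95, -0.0175, -0.0056, 0.0054]
[0.04, 0.03, 1.95, -0.0177, -0.005, 0.0054]
[0.04, 0.03, 1.95, -0.0178, -0.0044, 0.0054]
[0.04, 0.03, 1.95, -0.018, -0.0038, 0.0054]
[0.04, 0.03, 1.95, -0.0181, -0.0032, 0.0054]
[0.04, 0.03, 1.95, -0.0182, -0.0025, 0.0054]
--
[0.04, 0.03, 1.95, -0.0183, -0.0019, 0.0054]
[0.04, 0.03, 1.95, -0.0183, -0.0013, 0.0054]
[0.04, 0.03, 1.95, -0.0184, -0.0007, 0.0054]
[0.04, 0.03, 1.95, -0.0184, 0.0, 0.0053]
[0.04, 0.03, 1.95, -0.0184, 0.0006, 0.0053]
[0.04, 0.03, 1.95, -0.0183, 0.0012, 0.0053]
[0.04, 0.03, 1.95, -0.0183, 0.0019, 0.0053]
[0.04, 0.03, 1.95, -0.0182, 0.0025, 0.0053]
```

View pics/side16.png

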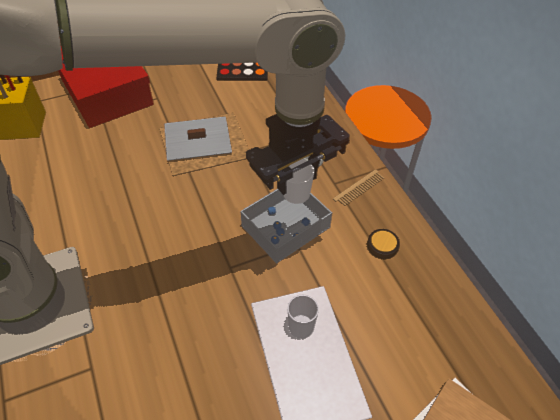

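The cup is upright. The lid has been knocked aside (its left corner is now at (164,126), was at (175,125)), so I'll re-measure it later. I'll carry the cup back.

>>> send_rows:
  steps:
    - [0,0,2,-0.01,-0.005,0.001,1]
    - [0,0,2,-0.017,-0.0075,0.002,1]
    - [0,0,2,-0.019,-0.0075,0.003,1]
    - [0,0,2,-0.021,-0.0075,0.003,1]
    - [0,0,2,-0.022,-0.007,0.003,1]
    - [0,0,2,-0.022,-0.006,0.003,1]
    - [0,0,2,-0.022,-0.005,0.003,1]
    - [0,0,2,-0.022,-0.0045,0.003,1]
    - [0,0,2,-0.022,-0.004,0.003,1]
    - [0,0,2,-0.022,-0.003,0.003,1]

```text
time: 43.45
ee_pos: [0.5288, -0.299, 0.2283]
eef_rot: [0.773, 0.634, -0.001, 0.01]
ft_force: [0.0, -1.1, -0.8]
width: 0.0646
```

Run:
```python
from h import *
st();plan([((.5,-.408,.16),down(65),7)])
```

```text
t 43.45 p [ 0.5288 -0.299   0.2283] x [ 0.195  0.981 -0.015] z [ 0.01  -0.017 -1.   ] F [ 0.  -1.1 -0.8] w 0.0646 q [ 0.36  0.28  0.09  1.55 -0.01  1.29  0.25]
0.0188 m/row 1.97 deg/row
--
[0.12, 0.11, 1.96, -0.0159, -0.0011, 0.01]
[0.12, 0.11, 1.96, -0.016, -0.0006, 0.01]
[0.12, 0.11, 1.96, -0.016, 0.0, 0.0099]
[0.12, 0.11, 1.96, -0.016, 0.0006, 0.0099]
[0.12, 0.11, 1.96, -0.016, 0.0011, 0.0099]
[0.12, 0.11, 1.96, -0.016, 0.0017, 0.0098]
[0.12, 0.11, 1.96, -0.0159, 0.0023, 0.0098]
```

>>> send_rows:
  steps:
    - [0.2,0.2,2,-0.018,-0.001,0.001,1]
    - [0.2,0.2,2,-0.018,-0.0005,0.001,1]
    - [0.2,0.2,2,-0.018,0,0.004,1]
    - [0.2,0.2,2,-0.018,0.0005,0.01,1]
    - [0,0,2,-0.018,0.001,0.014,1]
    - [0,0,1.5,-0.012,0.0015,0.014,1]
    - [0,0,1,-0.006,0.001,0.012,1]
    - [0,0,0,-0.001,0,0.005,1]
    - [0,0,0,0,0,0,1]
    - [0,0,0,0,0,0,1]

```text
time: 44.45
ee_pos: [0.4952, -0.4149, 0.1594]
eef_rot: [0.844, 0.537, -0.001, -0.003]
ft_force: [-0.9, -1.4, -1.3]
width: 0.0644
```

Run:
```python
from h import *
st();plan([((.5,-.41,.07),down(65),5)])
im,d=camera('side');cv2.imwrite('pics/side17.png',im)
```

```text
t 44.45 p [ 0.4952 -0.4149  0.1594] x [0.424 0.906 0.002] z [-0.004  0.004 -1.   ] F [-0.9 -1.4 -1.3] w 0.0644 q [ 0.5   0.43  0.17  1.51 -0.08  1.22  0.24]
0.0179 m/row 0.06 deg/row
--
[-0.06, -0.02, -0.01, 0.0013, 0.0005, 0.0179]
[-0.06, -0.02, -0.01, 0.0013, 0.0005, 0.0179]
[-0.06, -0.02, -0.01, 0.0013, 0.0005, 0.0179]
[-0.06, -0.02, -0.01, 0.0013, 0.0005, 0.0179]
[-0.06, -0.02, -0.01, 0.0013, 0.0005, 0.0179]
```

View pics/side17.png

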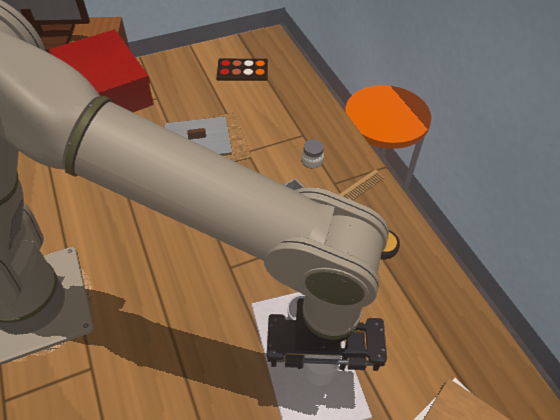

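>>> send_rows:
  steps:
    - [0,0,0,0,0,0.012,1]
    - [0,0,0,0,0,0.025,1]
    - [0,0,0,0,0,0.025,1]
    - [0,0,0,0,0,0.016,1]
    - [0,0,0,0,0,0.008,1]
    - [0,0,0,0,0,0.004,1]
    - [0,0,0,0,0,0.002,1]
    - [0,0,0,0,0,0,1]
    - [0,0,0,0,0,0,1]
    - [0,0,0,0,0,0,1]

```text
time: 45.5
ee_pos: [0.5001, -0.4127, 0.0675]
eef_rot: [0.842, 0.54, 0.002, 0.002]
ft_force: [-0.6, -0.0, -1.1]
width: 0.0645
```

Run:
```python
from h import *
st()
```

```text
t 45.5 p [ 0.5001 -0.4127  0.0675] x [0.418 0.909 0.002] z [ 0.005 -0.    -1.   ] F [-0.6 -0.  -1.1] w 0.0645 q [ 0.5   0.52  0.16  1.59 -0.09  1.04  0.25]
```

>>> send_rows:
  steps:
    - [0,0,0,0,0,0.004,1]
    - [0,0,0,0,0,0.004,1]
    - [0,0,0,0,0,0.002,1]
    - [0,0,0,0,0,0.001,1]
    - [0,0,0,0,0,0.001,1]
    - [0,0,0,0,0,0,1]
    - [0,0,0,0,0,0,1]
    - [0,0,0,0,0,0,1]
    - [0,0,0,0,0,0,1]
    - [0,0,0,0,0,0,1]

```text
time: 46.5
ee_pos: [0.5005, -0.4132, 0.0555]
eef_rot: [0.842, 0.539, 0.003, 0.002]
ft_force: [0.4, -0.1, -1.0]
width: 0.0642
```

Run:
```python
from h import *
st()
```

```text
t 46.5 p [ 0.5005 -0.4132  0.0555] x [0.418 0.908 0.002] z [ 0.007 -0.001 -1.   ] F [ 0.4 -0.1 -1. ] w 0.0642 q [ 0.5   0.53  0.15  1.59 -0.1   1.02  0.26]
```

>>> send_rows:
  steps:
    - [0,0,0,0,0,0.001,1]
    - [0,0,0,0,0,0.001,1]
    - [0,0,0,0,0,0,1]
    - [0,0,0,0,0,0,0.2]
    - [0,0,0,0,0,0,-1]
    - [0,0,0,0,0,0,-1]
    - [0,0,0,0,0,0,-1]
    - [0,0,0,0,0,0,-1]
    - [0,0,0,0,0,-0.01,-1]
    - [0,0,0,0,0,-0.02,-1]

```text
time: 47.5
ee_pos: [0.4995, -0.4129, 0.0838]
eef_rot: [0.842, 0.539, 0.002, 0.001]
ft_force: [-0.3, 0.2, 0.0]
width: 0.0871
```

Run:
```python
from h import *
st()
im,d=camera('wrist');cv2.imwrite('pics/wrist18.png',im)
```

```text
t 47.5 p [ 0.4995 -0.4129  0.0838] x [0.418 0.908 0.002] z [ 0.004  0.    -1.   ] F [-0.3  0.2  0. ] w 0.0871 q [ 0.5   0.5   0.16  1.58 -0.09  1.07  0.25]
```

View pics/wrist18.png

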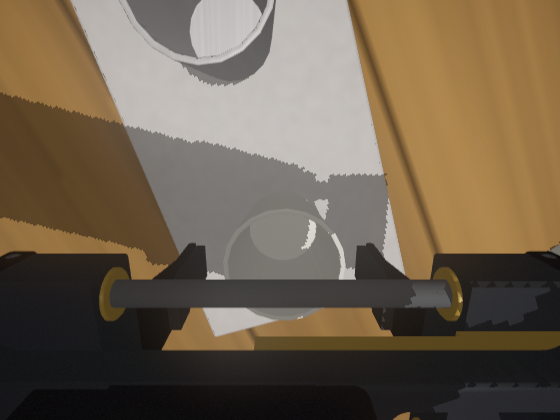

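The cup is empty and upright, and the jaws are clear. I'll rise and survey the scene.

>>> send_rows:
  steps:
    - [0,0,0,0,0,-0.03,-1]
    - [0,0,0,0,0,-0.04,-1]
    - [0,0,0,0,0,-0.04,-1]
    - [0,0,0,0,0,-0.04,-1]
    - [0,0,0,0,0,-0.02,-1]
    - [0,0,0,0,0,0,-1]
    - [0,0,0,0,0,0,-1]
    - [0,0,0,0,0,0,-1]
    - [0,0,0,0,0,0,-1]
    - [0,0,0,0,0,0,-1]

```text
time: 48.55
ee_pos: [0.4986, -0.4133, 0.268]
eef_rot: [0.842, 0.539, 0.003, 0.005]
ft_force: [-0.2, -0.3, -0.6]
width: 0.0865
```

Run:
```python
from h import *
st()
im,d=camera('top');cv2.imwrite('pics/top19.png',im);np.save('top19.npy',d)
cv2.imwrite('pics/top19z.png',cv2.resize(im[160:300,90:340],None,fx=3.2,fy=3.2,interpolation=cv2.INTER_CUBIC))
im,d=camera('side');cv2.imwrite('pics/side19.png',im)
cv2.imwrite('pics/side19z.png',cv2.resize(im[100:270,150:350],None,fx=3.5,fy=3.5,interpolation=cv2.INTER_CUBIC))
```

```text
t 48.55 p [ 0.4986 -0.4133  0.268 ] x [0.419 0.908 0.001] z [ 0.011 -0.004 -1.   ] F [-0.2 -0.3 -0.6] w 0.0865 q [ 0.49  0.36  0.18  1.37 -0.07  1.4   0.24]
```

View pics/top19z.png

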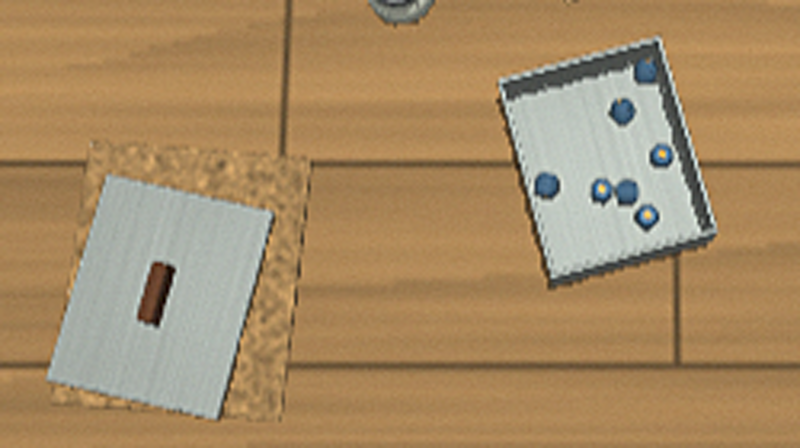

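View pics/side19z.png

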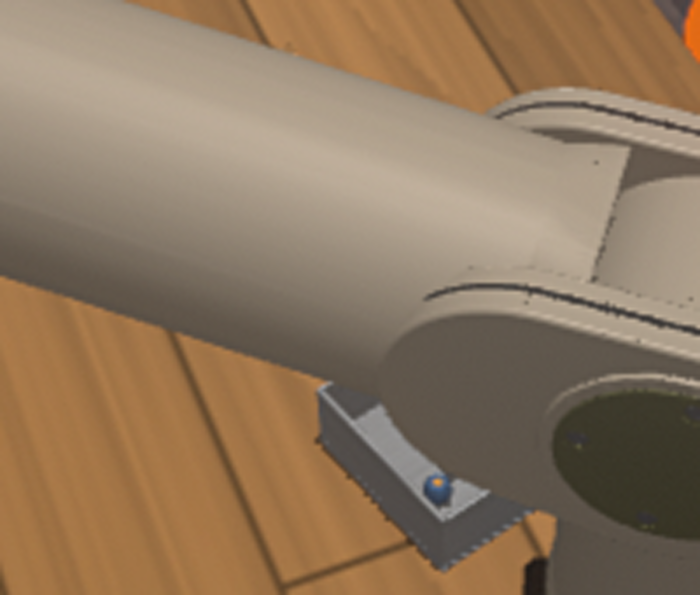

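The top view shows all seven beads in the tin in one layer, and the lid shifted on the pad with its grip bar at (156,293) in the zoomed view. I'll measure the lid and tin.

Run:
```python
from h import *
P=camera_params('top')
z=lambda p:[(a/3.2+90-.35,b/3.2+160-.35) for a,b in p]
def corners(px,h,P):
    q=np.array([onz(P,*p,h) for p in px]);c=q[:,:2].mean(0)
    print(q[:,:2].round(3).tolist(),c.round(4),[round(float(np.linalg.norm(q[i]-q[(i+1)%4])),4) for i in range(4)],
     [round(float(np.degrees(np.arctan2(*(q[(i+1)%4]-q[i])[[1,0]]))),1) for i in range(4)])
print('lid');corners(z([(107,176),(273,212),(220,419),(48,380)]),.017,P)
print('tin');corners(z([(499,80),(660,38),(716,234),(552,284)]),.06,P)
# tin rim via contour at subpixel? handle
im=cv2.imread('pics/top19.png')
hsv=cv2.cvtColor(im,cv2.COLOR_BGR2HSV)
m=np.zeros(im.shape[:2],np.uint8);r=im[236:268,128:152].astype(int)
mm=(r.sum(2)<260).astype(np.uint8);ys,xs=np.nonzero(mm);print('bar px',xs.mean()+128,ys.mean()+236,len(xs))
for h in(.043,.03): print(onz(P,xs.mean()+128,ys.mean()+236,h))
# lid plate by mask: greyish region
b=im.astype(int);g=((abs(b[...,0]-b[...,2])<45)&(b.min(2)>110)).astype(np.uint8);g[:, :90]=0;g[:,190:]=0;g[:200]=0;g[300:]=0
n,l,s,c=cv2.connectedComponentsWithStats(g);i=1+np.argmax(s[1:,4]);ct=cv2.findContours((l==i).astype(np.uint8),0,2)[0][0]
rc=cv2.minAreaRect(ct);bx=cv2.boxPoints(rc);print(rc);corners(bx,.017,P)
```

```text
lid
[[0.59, 0.401], [0.56, 0.26], [0.39, 0.296], [0.421, 0.437]] [0.49   0.3484] [0.1437, 0.1736, 0.1451, 0.173] [-102.1, 168.2, 77.6, -12.2]
tin
[[0.663, 0.07], [0.699, -0.062], [0.536, -0.106], [0.496, 0.026]] [ 0.5985 -0.0179] [0.1373, 0.1688, 0.1377, 0.1733] [-74.8, -165.0, 107.1, 14.9]
bar px 138.27338129496403 251.25899280575538 139
[0.48924676 0.3462969  0.043     ]
[0.49048203 0.35013814 0.03      ]
((139.37307739257812, 251.96539306640625), (55.07923889160156, 69.19986724853516), 15.255120277404785)
[[0.422, 0.44], [0.599, 0.404], [0.56, 0.26], [0.385, 0.299]] [0.4912 0.3509] [0.1809, 0.1497, 0.1796, 0.1453] [-11.3, -105.1, 167.3, 75.3]
```

Run:
```python
from h import *
plan([((.52,0,.25),down(116.5),12)])
```

```text
0.0345 m/row 4.27 deg/row
--
[0.05, 0.02, -4.27, 0.032, -0.0128, 0.0014]
[0.05, 0.02, -4.27, 0.0329, -0.0104, 0.0014]
[0.05, 0.02, -4.27, 0.0336, -0.0079, 0.0014]
[0.05, 0.02, -4.27, 0.0341, -0.0054, 0.0014]
[0.05, 0.02, -4.27, 0.0344, -0.0028, 0.0015]
[0.05, 0.02, -4.27, 0.0345, -0.0003, 0.0015]
[0.05, 0.02, -4.27, 0.0344, 0.0023, 0.0015]
[0.05, 0.02, -4.27, 0.0341, 0.0049, 0.0015]
[0.05, 0.02, -4.27, 0.0337, 0.0074, 0.0015]
[0.05, 0.02, -4.27, 0.033, 0.0099, 0.0015]
--
[0.05, 0.02, -4.27, 0.0322, 0.0123, 0.0015]
[0.05, 0.02, -4.27, 0.0312, 0.0147, 0.0015]
```

>>> send_rows:
  steps:
    - [0,0,-4.5,0.02,-0.008,0,0]
    - [0,0,-4.5,0.033,-0.01,0.001,0]
    - [0,0,-4.5,0.0335,-0.008,0.001,0]
    - [0,0,-4.5,0.034,-0.0055,0.001,0]
    - [0,0,-4.5,0.0345,-0.003,0.001,0]
    - [0,0,-4.5,0.0345,0,0.001,0]
    - [0,0,-4.5,0.0345,0.0025,0.001,0]
    - [0,0,-4.5,0.034,0.005,0.001,0]
    - [0,0,-4.5,0.0335,0.0075,0.001,0]
    - [0,0,-4.5,0.033,0.01,0.001,0]

```text
time: 49.65
ee_pos: [0.5044, -0.0748, 0.2526]
eef_rot: [0.563, 0.826, -0.001, 0.004]
ft_force: [-0.0, 0.5, -0.1]
width: 0.0437
```

Run:
```python
from h import *
st();plan([((.49,.348,.16),down(168),13)])
```

```text
t 49.65 p [ 0.5044 -0.0748  0.2526] x [-0.366  0.931 -0.007] z [ 0.005 -0.006 -1.   ] F [-0.   0.5 -0.1] w 0.0437 q [ 0.17  0.07 -0.12  1.74  0.02  1.32  0.42]
0.0333 m/row 4.35 deg/row
--
[-0.01, 0.03, -4.35, 0.0307, 0.0109, 0.0069]
[-0.01, 0.03, -4.35, 0.0298, 0.0132, 0.0069]
[-0.01, 0.03, -4.35, 0.0287, 0.0154, 0.007]
[-0.01, 0.03, -4.35, 0.0275, 0.0175, 0.007]
[-0.01, 0.03, -4.35, 0.0261, 0.0195, 0.007]
[-0.01, 0.03, -4.35, 0.0245, 0.0215, 0.007]
[-0.01, 0.03, -4.35, 0.0228, 0.0233, 0.007]
[-0.01, 0.03, -4.35, 0.021, 0.0249, 0.0071]
[-0.01, 0.03, -4.35, 0.019, 0.0264, 0.0071]
[-0.01, 0.03, -4.35, 0.0169, 0.0278, 0.0071]
--
[-0.01, 0.03, -4.35, 0.0148, 0.029, 0.0071]
[-0.01, 0.03, -4.35, 0.0125, 0.03, 0.0071]
[-0.01, 0.03, -4.35, 0.0102, 0.0309, 0.0071]
```

>>> send_rows:
  steps:
    - [0,0,-4.5,0.0305,0.011,0.004,0]
    - [0,0,-4.5,0.03,0.013,0.004,0]
    - [0,0,-4.5,0.0285,0.0155,0.005,0]
    - [0,0,-4.5,0.0275,0.0175,0.007,0]
    - [0,0,-4.5,0.026,0.0195,0.007,0]
    - [0,0,-4.5,0.0245,0.0215,0.007,0]
    - [0,0,-4.5,0.023,0.0235,0.007,0]
    - [0,0,-4.5,0.021,0.025,0.007,0]
    - [0,0,-4.5,0.019,0.0265,0.007,0]
    - [0,0,-4.5,0.017,0.028,0.007,0]

```text
time: 50.65
ee_pos: [0.4822, 0.2636, 0.1854]
eef_rot: [0.188, 0.982, -0.003, 0.003]
ft_force: [0.9, -0.5, 0.5]
width: 0.0436
```

Run:
```python
from h import *
st();plan([((.49,.348,.16),down(168),4)])
```

```text
t 50.65 p [0.4822 0.2636 0.1854] x [-0.929  0.369 -0.007] z [ 0.005 -0.006 -1.   ] F [ 0.9 -0.5  0.5] w 0.0436 q [-0.2   0.24 -0.45  1.72  0.12  1.21  0.52]
0.0221 m/row 2.42 deg/row
--
[-0.06, 0.1, -2.41, 0.006, 0.0204, 0.0062]
[-0.06, 0.1, -2.41, 0.0051, 0.0206, 0.0063]
[-0.06, 0.1, -2.41, 0.0043, 0.0208, 0.0063]
[-0.06, 0.1, -2.41, 0.0034, 0.0209, 0.0063]
```

>>> send_rows:
  steps:
    - [0,0,-2.5,0.006,0.021,0.004,0]
    - [0,0,-2.5,0.005,0.021,0.004,0]
    - [0,0,-2.3,0.004,0.018,0.004,0]
    - [0,0,-1.5,0.002,0.011,0.004,0]
    - [0,0,-0.5,0.001,0.004,0.003,0]
    - [0,0,0,0,0,0,0]
    - [0,0,0,0,0,0,0]
    - [0,0,0,0,0,0,0]
    - [0,0,0,0,0,0,0]
    - [0,0,0,0,0,0,0]

```text
time: 51.65
ee_pos: [0.4862, 0.3446, 0.1626]
eef_rot: [0.102, 0.995, -0.004, 0.001]
ft_force: [-0.7, 0.4, -0.2]
width: 0.0433
```

Run:
```python
from h import *
st();plan([((.49,.348,.10),down(168),4)])
im,d=camera('wrist');cv2.imwrite('pics/wrist20.png',im)
im,d=camera('side');cv2.imwrite('pics/side20.png',im)
```

```text
t 51.65 p [0.4862 0.3446 0.1626] x [-0.979  0.204 -0.003] z [ 0.001 -0.007 -1.   ] F [-0.7  0.4 -0.2] w 0.0433 q [-0.3   0.37 -0.49  1.62  0.19  1.21  0.53]
0.0157 m/row 0.12 deg/row
--
[-0.1, 0.04, 0.06, -0.0007, 0.0011, 0.0156]
[-0.1, 0.04, 0.06, -0.0007, 0.0011, 0.0156]
[-0.1, 0.04, 0.06, -0.0007, 0.0011, 0.0156]
[-0.1, 0.04, 0.06, -0.0007, 0.0011, 0.0156]
```

View pics/wrist20.png

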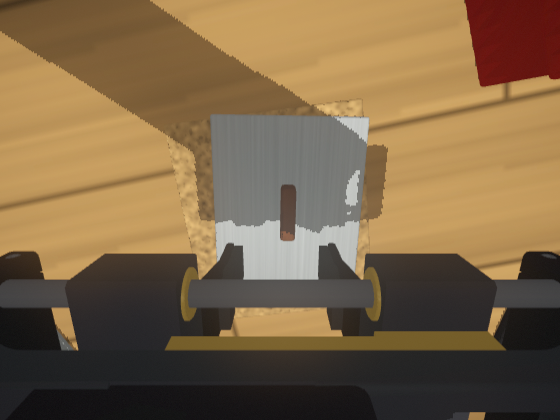

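The bar is at (288,184–240) in the wrist view and parallel to the tool x axis. I'll locate it with the wrist camera.

Run:
```python
from h import *
P=camera_params('wrist')
im=cv2.imread('pics/wrist20.png').astype(int)
r=im[170:260,262:316]; m=((r[...,2]-r[...,0]>20)&(r.sum(2)<330)).astype(np.uint8)
n,l,s,c=cv2.connectedComponentsWithStats(m);i=1+np.argmax(s[1:,4]);print(s[i],c[i]+[262,170])
a=onz(P,288,184,.043);b=onz(P,288,237,.043);print(a,b,np.linalg.norm(a-b),(a+b)/2,np.degrees(np.arctan2(*(a-b)[[1,0]])))
cs=[(211,115),(369,118)]
q=[onz(P,*p,.017) for p in cs];print(q,np.linalg.norm(q[0]-q[1]),np.degrees(np.arctan2(*(q[1]-q[0])[[1,0]])))
```

```text
[ 18  15  16  55 791] [287.5676359 212.0278129]
[0.46332581 0.35559478 0.043     ] [0.51192699 0.34578302 0.043     ] 0.049581706248359766 [0.4876264 0.3506889 0.043    ] 168.5863576033257
[array([0.39200634, 0.29926175, 0.017     ]), array([0.42385742, 0.43883421, 0.017     ])] 0.1431606203294435 77.14497035974101
```

>>> send_rows:
  steps:
    - [0,0,0,0,0.002,0.01,0]
    - [0,0,0,0,0.002,0.02,0]
    - [0,0,0,0,0.001,0.025,0]
    - [0,0,0,0,0,0.02,0]
    - [0,0,0,0,0,0.008,0]
    - [0,0,0,0,0,0.003,0]
    - [0,0,0,0,0,0,0]
    - [0,0,0,0,0,0,0]
    - [0,0,0,0,0,0,0]
    - [0,0,0,0,0,0,0]

```text
time: 52.75
ee_pos: [0.4884, 0.3506, 0.0739]
eef_rot: [0.102, 0.995, -0.002, 0.003]
ft_force: [-0.5, 0.8, 0.7]
width: 0.0437
```

Run:
```python
from h import *
st();plan([((.488,.350,.040),down(168),4)])
```

```text
t 52.75 p [0.4884 0.3506 0.0739] x [-0.979  0.204 -0.006] z [ 0.005 -0.005 -1.   ] F [-0.5  0.8  0.7] w 0.0437 q [-0.33  0.47 -0.47  1.68  0.25  1.05  0.49]
0.0085 m/row 0.11 deg/row
--
[-0.05, 0.08, 0.06, 0.0001, -0.0001, 0.0085]
[-0.05, 0.08, 0.06, 0.0001, -0.0001, 0.0085]
[-0.05, 0.08, 0.06, 0.0001, -0.0001, 0.0085]
[-0.05, 0.08, 0.06, 0.0001, -0.0002, 0.0085]
```

>>> send_rows:
  steps:
    - [0,0.1,0,0,0,0.007,0]
    - [0,0.1,0,0,0,0.012,0]
    - [0,0,0,0,0,0.009,0]
    - [0,0,0,0,0,0.004,0]
    - [0,0,0,0,0,0,0]
    - [0,0,0,0,0,0,0.3]
    - [0,0,0,0,0,0,1]
    - [0,0,0,0,0,0,1]
    - [0,0,0,0,0,0,1]
    - [0,0,0,0,0,0,1]

```text
time: 53.75
ee_pos: [0.4889, 0.3506, 0.0398]
eef_rot: [0.103, 0.995, -0.002, 0.001]
ft_force: [0.4, -0.1, -0.3]
width: 0.0141
```

Run:
```python
from h import *
st()
```

```text
t 53.75 p [0.4889 0.3506 0.0398] x [-0.979  0.204 -0.003] z [ 0.002 -0.003 -1.   ] F [ 0.4 -0.1 -0.3] w 0.0141 q [-0.33  0.51 -0.46  1.7   0.27  0.99  0.47]
```

Gripped at 14.1 mm, which is the bar's width. I'll lift.

>>> send_rows:
  steps:
    - [0,0,0,0,0,0,1]
    - [0,0,0,0,0,-0.005,1]
    - [0,0,0,0,0,-0.01,1]
    - [0,0,0,0,0,-0.02,1]
    - [0,0,0,0,0,-0.03,1]
    - [0,0,0,0,0,-0.03,1]
    - [0,0,0,0,0,-0.025,1]
    - [0,0,0,0,0,-0.01,1]
    - [0,0,0,0,0,0,1]
    - [0,0,0,0,0,0,1]
  force: 50

```text
time: 54.75
ee_pos: [0.4873, 0.3504, 0.1769]
eef_rot: [0.102, 0.995, -0.002, 0.0]
ft_force: [-0.3, 0.1, -1.9]
width: 0.0139
```

Run:
```python
from h import *
st();plan([((.597,-.0185,.17),down(195),18)])
im,d=camera('side');cv2.imwrite('pics/side21.png',im)
```

```text
t 54.75 p [0.4873 0.3504 0.1769] x [-0.979  0.203 -0.001] z [ 0.    -0.005 -1.   ] F [-0.3  0.1 -1.9] w 0.0139 q [-0.3   0.36 -0.5   1.59  0.18  1.24  0.53]
0.0214 m/row 1.48 deg/row
--
[-0.01, 0.0, -1.48, -0.0101, -0.0188, 0.0005]
[-0.01, 0.0, -1.48, -0.0096, -0.0191, 0.0005]
[-0.01, 0.0, -1.48, -0.0091, -0.0193, 0.0005]
[-0.01, 0.0, -1.48, -0.0086, -0.0196, 0.0005]
[-0.01, 0.0, -1.48, -0.0081, -0.0198, 0.0005]
[-0.01, 0.0, -1.48, -0.0076, -0.02, 0.0005]
[-0.01, 0.0, -1.48, -0.0071, -0.0202, 0.0004]
[-0.01, 0.0, -1.48, -0.0066, -0.0203, 0.0004]
[-0.01, 0.0, -1.48, -0.006, -0.0205, 0.0004]
[-0.01, 0.0, -1.48, -0.0055, -0.0207, 0.0004]
--
[-0.01, 0.0, -1.48, -0.005, -0.0208, 0.0004]
[-0.01, 0.0, -1.48, -0.0044, -0.0209, 0.0004]
[-0.01, 0.0, -1.48, -0.0039, -0.021, 0.0004]
[-0.01, 0.0, -1.48, -0.0033, -0.0211, 0.0004]
[-0.01, 0.0, -1.48, -0.0028, -0.0212, 0.0004]
[-0.01, 0.0, -1.48, -0.0022, -0.0213, 0.0004]
[-0.01, 0.0, -1.48, -0.0017, -0.0213, 0.0004]
[-0.01, 0.0, -1.48, -0.0011, -0.0213, 0.0004]
```

View pics/side21.png

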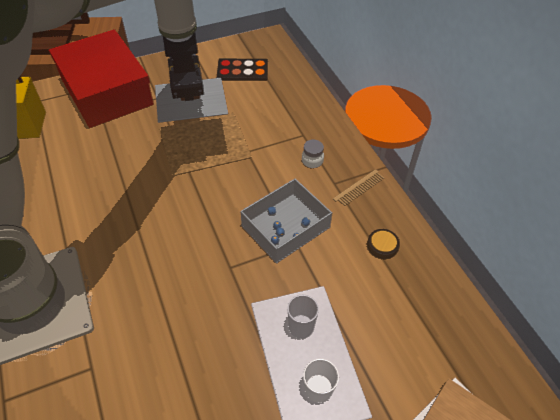

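The lid is held level, and both vessels are upright and empty on the tray at (302,315) and (320,380). I'll move to the tin.

>>> send_rows:
  steps:
    - [0,0,-1,-0.005,-0.01,0,1]
    - [0,0,-1.5,-0.0095,-0.019,0,1]
    - [0,0,-1.5,-0.009,-0.0195,0,1]
    - [0,0,-1.5,-0.0085,-0.0195,0,1]
    - [0,0,-1.5,-0.008,-0.02,0,1]
    - [0,0,-1.5,-0.0075,-0.02,0,1]
    - [0,0,-1.5,-0.007,-0.02,0,1]
    - [0,0,-1.5,-0.0065,-0.0205,0,1]
    - [0,0,-1.5,-0.006,-0.0205,0,1]
    - [0,0,-1.5,-0.0055,-0.0205,0,1]

```text
time: 55.8
ee_pos: [0.5375, 0.1483, 0.1616]
eef_rot: [-0.033, 0.999, -0.005, -0.012]
ft_force: [0.8, -0.8, -2.0]
width: 0.0136
```

Run:
```python
from h import *
st();plan([((.597,-.0185,.16),down(195),9)])
```

```text
t 55.8 p [0.5375 0.1483 0.1616] x [-0.998 -0.066  0.024] z [-0.023 -0.012 -1.   ] F [ 0.8 -0.8 -2. ] w 0.0136 q [ 0.02  0.29 -0.44  1.7   0.13  1.2   1.18]
0.0197 m/row 1.26 deg/row
--
[-0.05, -0.16, -1.25, -0.0054, -0.0189, 0.0002]
[-0.05, -0.16, -1.25, -0.005, -0.019, 0.0002]
[-0.05, -0.16, -1.25, -0.0046, -0.0191, 0.0002]
[-0.05, -0.16, -1.25, -0.0041, -0.0192, 0.0002]
[-0.05, -0.16, -1.25, -0.0037, -0.0193, 0.0002]
[-0.05, -0.16, -1.25, -0.0033, -0.0194, 0.0002]
[-0.05, -0.16, -1.25, -0.0029, -0.0195, 0.0002]
[-0.05, -0.16, -1.25, -0.0024, -0.0195, 0.0002]
[-0.05, -0.16, -1.25, -0.002, -0.0196, 0.0002]
```

>>> send_rows:
  steps:
    - [0,-0.2,-1.3,-0.0055,-0.019,-0.001,1]
    - [0,-0.2,-1.3,-0.005,-0.019,-0.001,1]
    - [0,-0.2,-1.3,-0.0045,-0.019,-0.001,1]
    - [0,-0.2,-1.3,-0.004,-0.019,-0.001,1]
    - [0,-0.2,-1.3,-0.0035,-0.019,0,1]
    - [0,-0.2,-1.3,-0.0035,-0.019,0,1]
    - [0,-0.2,-1.3,-0.003,-0.0175,0,1]
    - [0,0,-0.8,-0.002,-0.012,0,1]
    - [0,0,-0.4,-0.001,-0.005,0,1]
    - [0,0,0,0,0,0,1]

```text
time: 56.8
ee_pos: [0.5858, -0.0056, 0.1503]
eef_rot: [-0.124, 0.992, -0.004, -0.012]
ft_force: [0.9, 0.7, -2.8]
width: 0.0137
```

Run:
```python
from h import *
st();plan([((.597,-.0185,.13),down(195),5)])
```

```text
t 56.8 p [ 0.5858 -0.0056  0.1503] x [-0.969 -0.247  0.024] z [-0.022 -0.011 -1.   ] F [ 0.9  0.7 -2.8] w 0.0137 q [ 0.23  0.35 -0.37  1.64  0.14  1.19  1.64]
0.0053 m/row 0.32 deg/row
--
[-0.06, -0.28, -0.14, -0.0016, -0.003, 0.004]
[-0.06, -0.28, -0.14, -0.0016, -0.003, 0.004]
[-0.06, -0.28, -0.14, -0.0016, -0.003, 0.0041]
[-0.06, -0.28, -0.14, -0.0016, -0.0031, 0.0041]
[-0.06, -0.28, -0.14, -0.0015, -0.0031, 0.0041]
```

>>> send_rows:
  steps:
    - [0,-0.3,-0.2,-0.002,-0.003,0.002,1]
    - [0,-0.3,-0.2,-0.002,-0.003,0.003,1]
    - [0,-0.3,-0.2,-0.002,-0.003,0.004,1]
    - [0,-0.3,-0.1,-0.002,-0.003,0.004,1]
    - [0,-0.2,0,-0.001,-0.001,0.003,1]
    - [0,0,0,0,0,0.001,1]
    - [0,0,0,0,0,0,1]
    - [0,0,0,0,0,0,1]
    - [0,0,0,0,0,0,1]
    - [0,0,0,0,0,0,1]

```text
time: 57.8
ee_pos: [0.5975, -0.0134, 0.1306]
eef_rot: [-0.133, 0.991, -0.002, 0.001]
ft_force: [-0.1, -0.0, -1.0]
width: 0.0132
```

Run:
```python
from h import *
st();plan([((.598,-.0195,.11),down(195),5)])
im,d=camera('side');cv2.imwrite('pics/side22.png',cv2.resize(im[140:300,200:380],None,fx=3.5,fy=3.5,interpolation=cv2.INTER_CUBIC))
```

```text
t 57.8 p [ 0.5975 -0.0134  0.1306] x [-0.965 -0.263 -0.001] z [ 0.002 -0.003 -1.   ] F [-0.1 -0.  -1. ] w 0.0132 q [ 0.24  0.38 -0.37  1.65  0.15  1.14  1.67]
0.0043 m/row 0.06 deg/row
--
[-0.04, 0.01, 0.05, 0.0002, -0.0012, 0.0041]
[-0.04, 0.01, 0.05, 0.0002, -0.0012, 0.0041]
[-0.04, 0.01, 0.05, 0.0002, -0.0012, 0.0041]
[-0.04, 0.01, 0.05, 0.0002, -0.0012, 0.0041]
[-0.04, 0.01, 0.05, 0.0002, -0.0012, 0.0041]
```

View pics/side22.png

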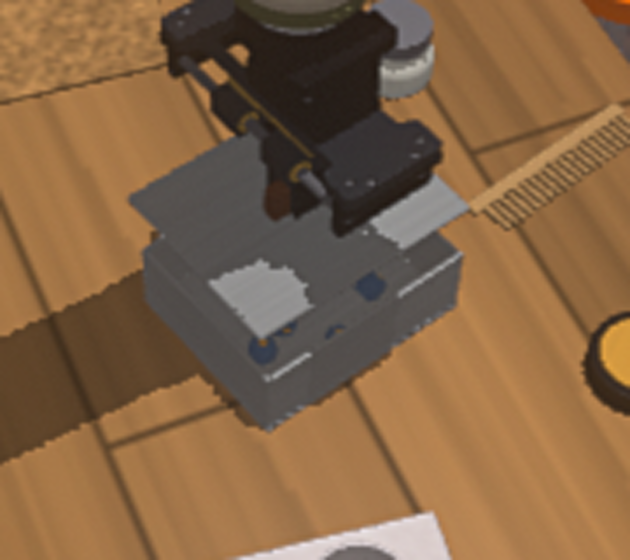

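>>> send_rows:
  steps:
    - [0,0,0,0,-0.002,0.003,1]
    - [0,0,0,0,-0.002,0.005,1]
    - [0,0,0,0,-0.0015,0.006,1]
    - [0,0,0,0,0,0.005,1]
    - [0,0,0,0,0,0.003,1]
    - [0,0,0,0,0,0.001,1]
    - [0,0,0,0,0,0,1]
    - [0,0,0,0,0,0,1]
    - [0,0,0,0,0,0,1]
    - [0,0,0,0,0,0,1]

```text
time: 58.85
ee_pos: [0.5991, -0.0193, 0.1055]
eef_rot: [-0.133, 0.991, -0.002, 0.001]
ft_force: [0.9, 0.1, -1.8]
width: 0.0134
```

Run:
```python
from h import *
st();plan([((.598,-.0195,.093),down(195),5)])
im,d=camera('side');cv2.imwrite('pics/side23.png',cv2.resize(im[140:300,200:380],None,fx=3.5,fy=3.5,interpolation=cv2.INTER_CUBIC))
P=camera_params('side');K=P['camera_matrix'];T=np.linalg.inv(P['world_from_camera'])
```

```text
t 58.85 p [ 0.5991 -0.0193  0.1055] x [-0.965 -0.263 -0.001] z [ 0.001 -0.003 -1.   ] F [ 0.9  0.1 -1.8] w 0.0134 q [ 0.25  0.41 -0.36  1.67  0.16  1.09  1.67]
0.0025 m/row 0.06 deg/row
--
[-0.04, 0.01, 0.05, 0.0002, 0.0, 0.0025]
[-0.04, 0.01, 0.05, 0.0002, 0.0, 0.0025]
[-0.04, 0.01, 0.05, 0.0002, 0.0, 0.0025]
[-0.04, 0.01, 0.05, 0.0002, 0.0, 0.0025]
[-0.04, 0.01, 0.05, 0.0002, 0.0, 0.0025]
```

View pics/side23.png

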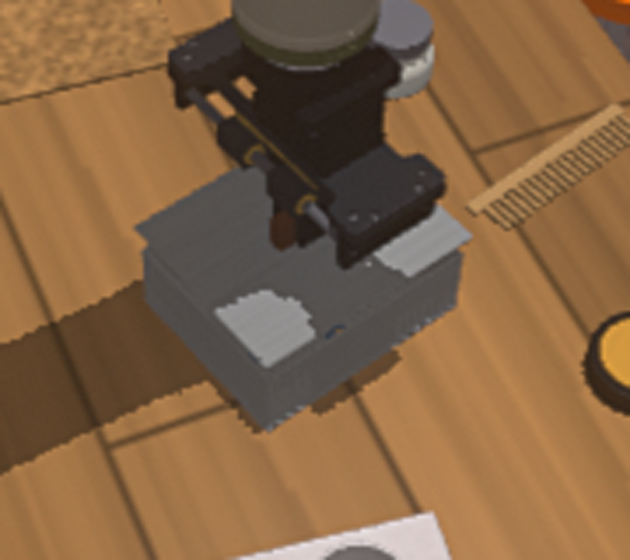

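Run:
```python
from h import *
P=camera_params('side');f=lambda a,b,z:onz(P,a/3.5+200-.35,b/3.5+140-.35,z)[:2]
z=.1055-.034+.011
L,B,R=f(137,229,z),f(262,366,z),f(470,236,z)
print('lid c',(L+R)/2,np.linalg.norm(L-B),np.linalg.norm(R-B),np.degrees(np.arctan2(*(R-B)[::-1])),np.degrees(np.arctan2(*(L-B)[::-1])))
L,B,R=f(144,250,.06),f(265,378,.06),f(462,252,.06)
print('tin c',(L+R)/2,np.linalg.norm(L-B),np.linalg.norm(R-B),np.degrees(np.arctan2(*(R-B)[::-1])),np.degrees(np.arctan2(*(L-B)[::-1])))
```

```text
lid c [ 0.59969618 -0.0206876 ] 0.13875466555204433 0.1743085669364396 14.400117687481398 104.42858176209806
tin c [ 0.60060763 -0.01910761] 0.13278590356388886 0.16900257441078761 14.877993023745955 105.50744093486911
```

In the same view the lid and tin centres agree within 2 mm and about 1°. I'll lower slowly until contact.

>>> send_rows:
  steps:
    - [0,0,0,0,0,0.004,1]
    - [0,0,0,0,0,0.005,1]
    - [0,0,0,0,0,0.004,1]
    - [0,0,0,0,0,0.002,1]
    - [0,0,0,0,0,0.001,1]
    - [0,0,0,0,0,0,1]
    - [0,0,0,0,0,0,1]
    - [0,0,0,0,0,0,1]
    - [0,0,0,0,0,0,1]
    - [0,0,0,0,0,0,1]

```text
time: 59.9
ee_pos: [0.5992, -0.0193, 0.0883]
eef_rot: [-0.133, 0.991, -0.002, 0.001]
ft_force: [0.2, 0.8, -1.9]
width: 0.0134
```

Run:
```python
from h import *
st()
```

```text
t 59.9 p [ 0.5992 -0.0193  0.0883] x [-0.965 -0.263 -0.001] z [ 0.002 -0.003 -1.   ] F [ 0.2  0.8 -1.9] w 0.0134 q [ 0.24  0.43 -0.36  1.69  0.17  1.06  1.67]
```

>>> send_rows:
  steps:
    - [0,0,0,0,0,0.001,1]
    - [0,0,0,0,0,0.001,1]
    - [0,0,0,0,0,0,1]
    - [0,0,0,0,0,0,1]
    - [0,0,0,0,0,0,1]
    - [0,0,0,0,0,0,1]
    - [0,0,0,0,0,0,1]
    - [0,0,0,0,0,0,1]
    - [0,0,0,0,0,0,1]
    - [0,0,0,0,0,0,1]

```text
time: 60.9
ee_pos: [0.5996, -0.0193, 0.0878]
eef_rot: [-0.132, 0.991, -0.002, 0.001]
ft_force: [-0.6, 0.7, -0.5]
width: 0.0135
```

Run:
```python
from h import *
st()
```

```text
t 60.9 p [ 0.5996 -0.0193  0.0878] x [-0.965 -0.263 -0.002] z [ 0.003 -0.003 -1.   ] F [-0.6  0.7 -0.5] w 0.0135 q [ 0.24  0.43 -0.36  1.69  0.17  1.06  1.67]
```

Commanded 2 mm and it moved only 0.5 mm, so the lid is on the rim. I'll release and rise.

>>> send_rows:
  steps:
    - [0,0,0,0,0,0,0.6]
    - [0,0,0,0,0,0,0.4]
    - [0,0,0,0,0,0,0.2]
    - [0,0,0,0,0,0,0.2]
    - [0,0,0,0,0,0,0.2]
    - [0,0,0,0,0,-0.01,0.2]
    - [0,0,0,0,0,-0.02,0.2]
    - [0,0,0,0,0,-0.035,0.2]
    - [0,0,0,0,0,-0.04,0.2]
    - [0,0,0,0,0,-0.04,0.2]

```text
time: 61.9
ee_pos: [0.5965, -0.0187, 0.2348]
eef_rot: [-0.133, 0.991, -0.001, -0.003]
ft_force: [2.0, -0.7, -0.4]
width: 0.0348
```

>>> send_rows:
  steps:
    - [0,0,0,0.03,0,-0.02,0.2]
    - [0,0,0,0.03,-0.01,0,0.2]
    - [0,0,0,0.03,-0.02,0,0.2]
    - [0,0,0,0.02,-0.03,0,0.2]
    - [0,0,0,0.01,-0.03,0,0.2]
    - [0,0,0,0,-0.035,0,0.2]
    - [0,0,0,0,-0.035,0,0.2]
    - [0,0,0,0,-0.035,0,0.2]
    - [0,0,0,0,-0.03,0,0.2]
    - [0,0,0,0,-0.01,0,0.2]

```text
time: 62.9
ee_pos: [0.5438, -0.2825, 0.2752]
eef_rot: [-0.136, 0.991, -0.004, 0.008]
ft_force: [-1.0, 0.0, 0.2]
width: 0.0348
```

Run:
```python
from h import *
st()
for n in('top','side'):
    im,d=camera(n);cv2.imwrite(f'pics/{n}24.png',im);np.save(f'{n}24.npy',d)
```

```text
t 62.9 p [ 0.5438 -0.2825  0.2752] x [-0.963 -0.27  -0.014] z [ 0.016 -0.006 -1.   ] F [-1.   0.   0.2] w 0.0348 q [ 0.56  0.28 -0.19  1.45  0.05  1.39  2.21]
```

View pics/side24.png

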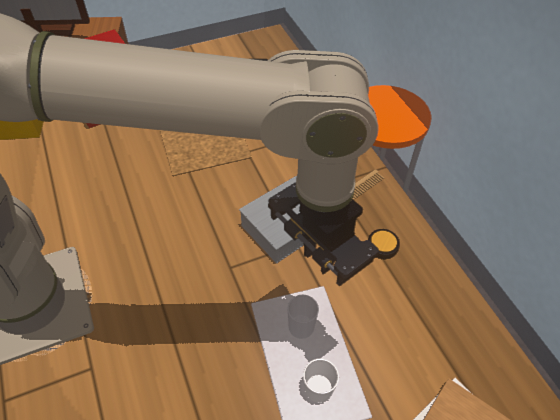

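View pics/top24.png

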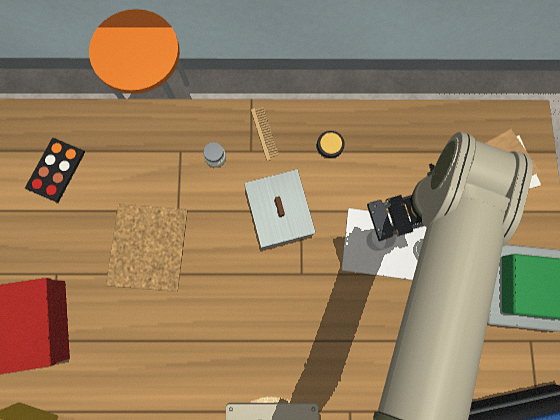

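Run:
```python
from h import *
P=camera_params('top');C=cloud(P,np.load('top24.npy'));im=cv2.imread('pics/top24.png')
cv2.imwrite('pics/top24z.png',cv2.resize(im[160:260,230:330],None,fx=6,fy=6,interpolation=cv2.INTER_CUBIC))
m=(C[...,2]>.045)&(C[...,2]<.08)&(np.hypot(C[...,0]-.597,C[...,1]+.02)<.1)
ct=cv2.findContours(m.astype(np.uint8),0,2)[0];ct=max(ct,key=cv2.contourArea)
e=cv2.erode(m.astype(np.uint8),np.ones((7,7)))>0
q=C[e];A=np.c_[q[:,:2]-[.597,-.02],np.ones(len(q))];s=np.linalg.lstsq(A,q[:,2],rcond=None)[0];print('plane',s,len(q),'tilt deg',np.degrees(np.hypot(*s[:2])))
bx=cv2.boxPoints(cv2.minAreaRect(ct));w=np.array([onz(P,*p,.065)[:2] for p in bx]);print(w.round(3),w.mean(0),[np.linalg.norm(w[i]-w[i-1]).round(3) for i in range(4)],[np.degrees(np.arctan2(*(w[i]-w[i-1])[::-1])).round(1) for i in range(4)])
for n,(u,v) in(('jar',(214,153)),('box',(330,144))): print(n,C[v,u],)
C0=cloud(P,np.load('top0.npy'));print(C0[153,214],C0[144,330])
```

```text
plane [-0.00123767  0.00115489  0.06525858] 2091 tilt deg 0.09699047377346517
[[ 0.666  0.076]
 [ 0.706 -0.067]
 [ 0.534 -0.11 ]
 [ 0.497  0.03 ]] [ 0.60069848 -0.01793671] [np.float64(0.175), np.float64(0.149), np.float64(0.177), np.float64(0.145)] [np.float64(15.3), np.float64(-74.4), np.float64(-166.1), np.float64(105.1)]
jar [0.7508884  0.15628373 0.05595281]
box [ 0.7863274  -0.15826767  0.02954578]
[0.75166661 0.15660449 0.05354931] [ 0.78783769 -0.1588651   0.025189  ]
```

View pics/top24z.png

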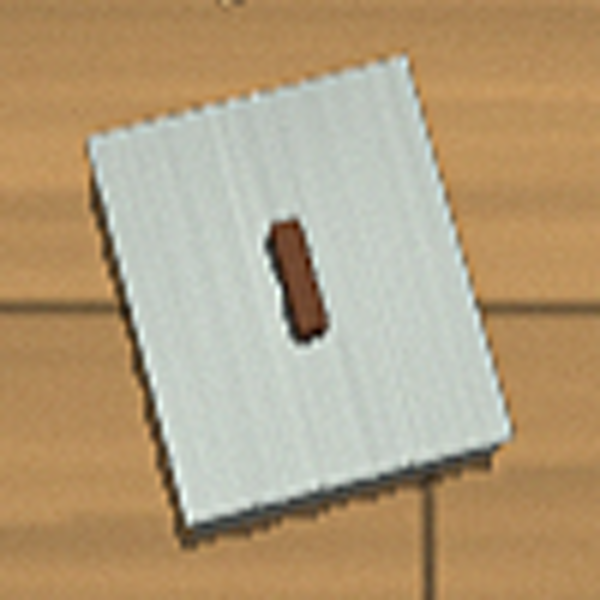

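The lid sits flat: plane at 65 mm, tilt 0.1°, yaw 14–15° against the tin's 15°. The vessels, jar and powder box are where they should be, and the robot is touching nothing. Handing in.

Run:
```python
from bench import *
print(close_job())
```

```text
the job is handed in; nothing more can be done
None
```

The beads are packed: all seven (three loose, one from the tumbler, three from the cup) are in the tin with the lid on. I handed the job in at about 63 s.

- **Beads:** the top view before lidding showed all seven in one layer in the tin.
- **Vessels:** the last close-up wrist view of each showed it empty and upright on the white tray, and the final side view showed both still standing. Each stands about a centimetre from where it started.
- **Lid:** it was knocked about 25 mm aside during the run, so I measured it again before gripping. It is seated with the plate at 65 mm, tilt 0.1° and square to the tin within about 1°.
- **Cream jar and powder box:** the final view shows no movement beyond measuring noise (1–2 mm).

No final check failed. The top and side cameras disagreed by 2–5 mm in y throughout, and I allowed for that by averaging or comparing within one view. I stopped and re-centred my first descent on the second bead because it drifted about 11 mm. In the first bead grasp the fingertips touched the table lightly, at about 9 N.

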